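# Find the heavy side of a hand wheel and hold it down for marking

## Robot

A 6-joint arm with a two-finger parallel gripper is mounted at the origin on the work surface. World frame = base frame: x ahead of the robot, y to its left, z up, the work surface at z = 0. Lengths are in m, angles in degrees, forces in N, time in s.
With the tool pointing down it reaches from about 0.4 to 0.825 m from the base axis. Payload 7 kg.
Tool frame: the origin (TCP) lies on the centre line of the jaws, within the pads' length; the fingertips stand 14 mm ahead of it and the grasp point (between the pads) lies 5 mm behind it; z points along the fingers, y is the line along which they close (so a half turn about z gives the same grasp; the last joint's range is limited). The gripper opens to 88 mm and grips with 3 to 60 N. Pads are 19 mm wide; open, the fingers measure 130 mm over their backs; the gripper's body (78 mm by 193 mm) begins 47 mm behind the grasp point.
Start: joints at [-50.586, 20.546, 0.682, 0, -70.136, -16.507], TCP at [0.263, -0.622, 0.215] pointing down, gripper open.
Joint ranges: [-176.03, 176.03], [-82.01, 121.73], [-58.28, 71.71], [-173.87, 95.51], [-174.79, -0.11], [-173.66, 173.66]. Speed limits (degrees/s): [136.94, 136.94, 172.46, 180, 180, 180].

## Interface

Orientations are given as [roll, pitch, yaw] about the fixed x, y, z axes, in that order (R = Rz(yaw) Ry(pitch) Rx(roll)).
In Python, from plant import r gives the robot as it stands.
- The arm moves only by the tool send_rows, never from a script. Its argument "steps" is a list of rows, each an object with "dp": the shift along the tool's x, y, z in mm, a list of three; "roll": the turn about the tool's z in rad; "jaw": the opening in per cent of the stroke, from 0 (shut) to 100 (fully open). In form: [{"dp": [tx, ty, tz], "roll": roll, "jaw": jaw}, ...]. A call has 1 to 5 rows; each row is the pose to reach, as a shift and turn from the pose commanded when the call began, along the tool's axes at that moment; what a row does not reach only later rows make up. A row lasts 1/8 s, in which the tool goes at most 62.5 mm and 10.7 degrees, less where a joint would pass 70% of its speed; a pose out of reach is approached as far as the arm can. A call with a gripper value outside its range is refused whole. The fingers move at their own pace and stop on an object; "newtons" is the grip in N (left out, the last holds). Time passes only in rows, so rows that repeat a pose let the fingers close. It gives the time, the measured TCP pose, the force, the opening and the grip force at its end, in the units of the state.
- r.get_state(): the state, without advancing time (a new reading comes with each control period).
- r.capture(name): name is "side" or "top"; returns a dict with "image" (400x640x3 uint8, blue, green, red), "K" (3x3 intrinsics, pixels), "dist" ([k1, k2, p1, p2, k3] as OpenCV has them; the pictures are not rectified), "rvec" (rotation vector, rad) and "tvec" (3), from world to camera coordinates, as OpenCV has them. Camera axes: x right, y down, z forward; pixel columns grow to the right and rows downward; lengths in m; the calibration is good to about 2 mm. A picture is of the moment at which its call begins. There is no depth.
- r.close_job(): hands the job in; it is judged then, once.
The state is a dict: "time_s": time; "joints": joint angles; "qd": joint speeds; "joint_torque": joint torques, N m; "tcp_pos": TCP position; "eef_rot": TCP orientation; "contact_force": force on the tool from outside, world axes, zero at the start; "moment": the same for the moment, N m; "gripper_width": finger opening in m; "gripper_force": force on a finger pad.
Only numpy, scipy, OpenCV 4.12 (cv2) and the standard library are available. Lean on these libraries where they do the work, as an engineer would, in place of code of your own. Each camera call takes 0.05 s, during which the arm holds its last target. There are 200 camera calls.

## Task

A new hand wheel for the map cabinets is on the balancing stand. First plug the square-footed index post fully home in the stand's square socket with its pointer facing the wheel, and let go of it; then turn the wheel by its rim to find by feel which side is secretly heavier, and hold the wheel still, gripped in the fingers, with the heavy side straight down so a colleague can mark it. Finish while still gripping the wheel, and leave the tin, the drawer pull and the spare caster wheel where they are.

Things in the scene. Friction and masses are not known exactly. Their poses are not given: they have to be found in the camera images.
- stand: Grey balancing stand, fixed to the table. Base plate 150 (x) by 290 (y) by 30 mm high, from y = -100 to +190 mm in this frame; origin on the table under the wheel's centre, z up. Two bearing posts, 12 mm thick (x) and 26 mm wide (y), at x = -50 and +50 mm, end 129 mm above the table; the wheel turns between them about the stand's x axis.
- hub (a point): Centre of the hand wheel, 115 mm above the table on its horizontal axis, the stand's x; axes as the stand's. The wheel is a black disc, 170 mm diameter, 30 mm thick along x, edge bevelled over the outer 6 mm, faces flat from 18 to 79 mm radius but for 6 even studs (34 mm radius, 1.5 mm proud): it looks the same all round.
- wheel (a joint): Turn of the wheel (rad) about the stand's +x: as it grows the top of the rim moves to the stand's -y. Endless; zero says nothing of the heavy side. Hidden inside is a 350 to 460 g slug, 58 mm off the axis. The bearing's friction, about 0.3 Nm both ways, outdoes the slug's pull (at most 0.2 to 0.26 Nm): the wheel stays where left, but lifting the heavy side takes more torque than lowering it.
- socket (a point): Centre of the mouth of the square socket in the stand's base, on the plate's top face 30 mm above the table, 150 mm to the stand's +y of the wheel's centre. Hole 26 by 26 mm, sides along the stand's x and y, 26 mm deep, mouth chamfered 2 mm.
- post: Loose aluminium index post, 130 to 210 g, upright on the table. Origin under its foot's centre, z up. Square foot 24 by 24 mm, 22 mm long, then a square column 30 by 30 mm up to 97 mm. A flat steel pointer 8 mm wide juts from the column to the post's -y, 78 to 88 mm up. Seated with the pointer facing the wheel, the post's axes are as the stand's.
- shoulder (a point): Centre of the post's shoulder plane, 22 mm above the end of its foot; the shoulder rests on the base plate when the post is home.
- pointer (a point): Tip of the post's pointer, 53 mm from the column's axis, 83 mm above the foot's end.
- tin: Closed steel tin with paper band, 60 mm diameter, 60 mm high, origin under its centre; leave alone.
- pull: Loose aluminium drawer pull, 118 by 20 by 34 mm, lying feet down, origin under its centre; leave alone.
- caster: Spare rubber caster wheel lying flat, 74 mm diameter, 32 mm high, origin under its centre; leave alone.
- rim (a point): Highest point of the wheel's rim, 200 mm above the table; fixed to the stand, it does not turn. The wheel's upper half is open: pinch it across its thickness with the fingers pointing at the hub; the gripper can tilt along as the wheel turns.

How it is judged:
By the outcome, as a careful person would: the job done as asked, in the order asked, and still so for the second after the job is handed in, while the arm keeps its last pose, push and grip.
It also fails if it takes over 72 s, if anything falls off the work surface, if the arm or the gripper's body presses on something with over 40 N, if the wrist force passes 120 N, or if a joint passes its speed limit or range.

## Working session

There is one attempt and no reset: what is moved stays moved. The work goes in short steps, Python scripts to look and compute and a tool call to move; the robot and the scene stay as the last step left them, time stands still between calls to the robot, and variables do not carry over. Pictures are saved under pics/ and viewed, at most 10 in all, crops included, and the job is handed in when it is done.

Besides the shell and the picture viewer there is one more tool, called after ">>>" as name(argument=value, ...) on one line, values as JSON. send_rows: Moves the arm, as the interface text tells. Its arguments: {"type":"object","properties":{"steps":{"type":"array","items":{"type":"object","properties":{"dp":{"type":"array","items":{"type":"number"}},"roll":{"type":"number"},"jaw":{"type":"number"}}}},"newtons":{"type":"number"}},"required":["steps"]}

```bash
ls; mkdir -p pics
python3 - <<'E'
from plant import r
import cv2,numpy as np
s=r.get_state();print(s)
for n in("side","top"):
    c=r.capture(n);cv2.imwrite(f"pics/{n}0.png",c["image"]);np.savez(f"{n}.npz",**{k:np.array(c[k]) for k in("K","dist","rvec","tvec")})
    R=cv2.Rodrigues(np.array(c["rvec"],float))[0];print(n,(-R.T@np.array(c["tvec"]).ravel()).round(3),np.array(c["K"]).round(0).tolist(),R.round(2).tolist())
E
```

```text
pics
{'time_s': 0.0, 'joints': array([-5.05868964e+01,  2.05916012e+01,  6.32770781e-01, -2.16215150e-02,
       -7.01367959e+01, -1.65055943e+01]), 'qd': array([ 0.01998879,  0.06050205, -0.05037814,  0.01322502, -0.02940626,
        0.07510991]), 'joint_torque': array([ 7.48211664e-05, -5.82724750e+01,  2.93043673e+01,  6.99712202e+00,
        6.71414149e-03, -1.30416574e-04]), 'tcp_pos': array([ 0.26249681, -0.6212932 ,  0.21360851]), 'eef_rot': array([ 1.79902539e+02, -7.68321436e-03, -1.57099848e+02]), 'contact_force': array([-0.0862083 , -0.17397889,  0.29465029]), 'moment': array([-0.00174777,  0.02181193, -0.02417764]), 'gripper_force': 0.0, 'gripper_width': 0.08741660940914214}
side [0.28  1.049 0.803] [[462.0, 0.0, 316.0], [0.0, 462.0, 204.0], [0.0, 0.0, 1.0]] [[-0.98, -0.22, -0.02], [-0.09, 0.5, -0.86], [0.2, -0.84, -0.51]]
top [ 0.357 -0.03   1.073] [[387.0, 0.0, 322.0], [0.0, 387.0, 201.0], [0.0, 0.0, 1.0]] [[-0.15, -0.99, -0.0], [-0.96, 0.14, -0.22], [0.22, -0.03, -0.97]]
```

View pics/side0.png

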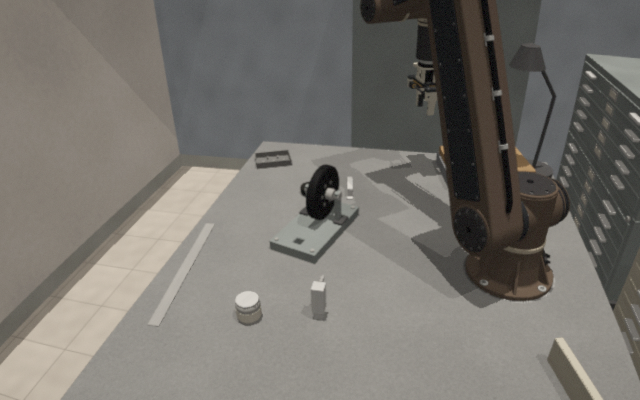

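View pics/top0.png

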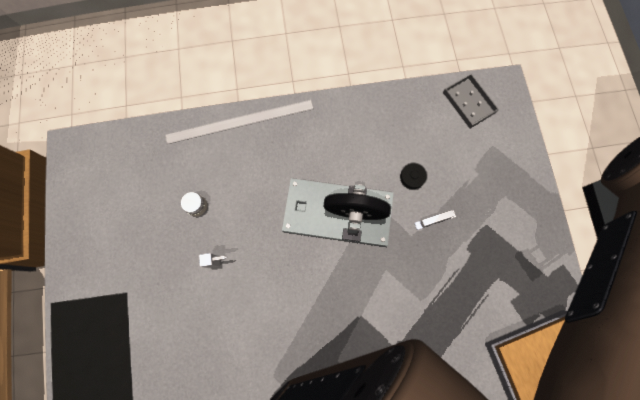

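The side view shows the stand near (315,230), the post at (318,300) and the tin at (248,308). In the top view the stand's plate spans (283..393,180..246) with the socket at (301,206). The post is at (206,260) with its pointer to the right, and the tin is at (194,204). Next I'll view enlarged crops to get exact pixels.

```bash
cat > h.py <<'E'
import numpy as np,cv2
from scipy.spatial.transform import Rotation as Ro
C={n:np.load(f"{n}.npz") for n in("side","top")}
def ray(n,uv):
    c=C[n];p=cv2.undistortPoints(np.array([[uv]],float),c["K"],c["dist"]).ravel()
    R=cv2.Rodrigues(c["rvec"])[0];return -R.T@c["tvec"].ravel(),R.T@np.r_[p,1]
def onz(n,uv,z):
    o,d=ray(n,uv);return o+d*(z-o[2])/d[2]
def proj(n,P):
    c=C[n];return cv2.projectPoints(np.array(P,float).reshape(-1,3),c["rvec"],c["tvec"],c["K"],c["dist"])[0].reshape(-1,2)
def stand(x,y,yaw,P):  # stand-frame -> world
    return Ro.from_euler("z",yaw,degrees=True).apply(np.array(P,float).reshape(-1,3))+[x,y,0]
E
python3 - <<'E'
import cv2,numpy as np
t=cv2.imread("pics/top0.png");s=cv2.imread("pics/side0.png")
f=lambda im,x,y,w,h,k:cv2.resize(im[y:y+h,x:x+w],None,fx=k,fy=k,interpolation=cv2.INTER_CUBIC)
a=f(t,275,170,133,100,3);b=f(t,180,240,66,50,6)[:300];c=f(s,260,150,110,120,5)[:, :]
out=np.zeros((600,800,3),np.uint8)
out[:300,:399]=a;out[300:600,:396]=b
c=f(s,264,160,100,100,4);out[:400,400:]=c
d=f(s,300,270,40,50,4);out[400:600,400:560]=d
cv2.imwrite("pics/z.png",out)
E
```

```text
(no output)
```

View pics/z.png

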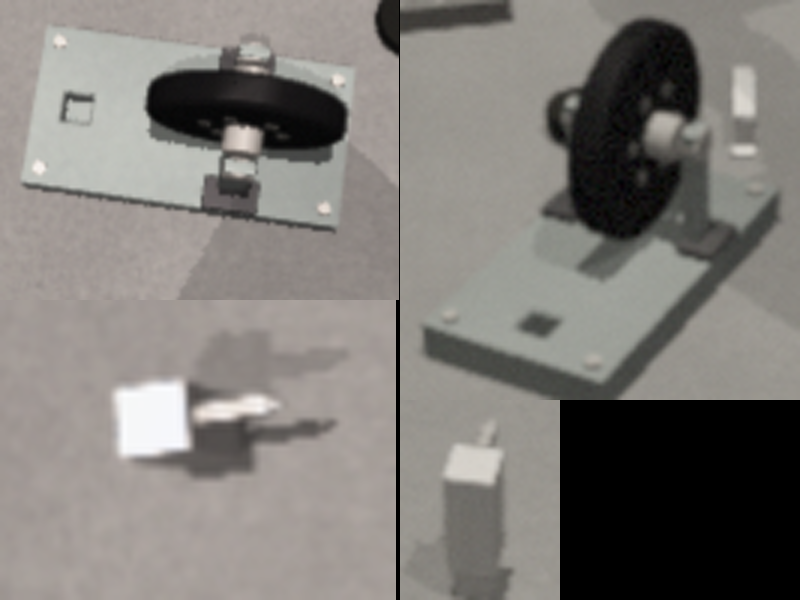

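The composite shows the plate corners, the socket mouth at top (301,206) and side (299,241), and the post's top face at top (205.4,259.8) and side (318.5,286.5), with the pointer tip at top (226.6,307→v 257.3). I'll fit the poses from these.

Run:
```python
from h import *
from scipy.optimize import least_squares
A=lambda L,x,y,k,ox=0,oy=0:[((a-ox+.5)/k-.5+x,(b-oy+.5)/k-.5+y) for a,b in L]
cor=lambda *s:[(a*.075,b,.03) for a,b in s]
T=A([(47,27),(22,182),(336,225),(355,67),(79,108)],275,170,3)
S=A([(425,325),(606,383),(778,193),(540,323)],264,160,4,400,0)
for p in T: print("top",onz("top",p,.03).round(4))
for p in S: print("side",onz("side",p,.03).round(4))
# far from robot = +x side? try both via fit
PT=[(.075,.19,.03),(-.075,.19,.03),(-.075,-.1,.03),(.075,-.1,.03),(0,.15,.03)]
PS=[(.075,.19,.03),(-.075,.19,.03),(-.075,-.1,.03),(0,.15,.03)]
f=lambda q:np.r_[proj("top",stand(*q,PT))-T,proj("side",stand(*q,PS))-S].ravel()
o=least_squares(f,[.5,-.1,0],x_scale=[.01,.01,1],loss="soft_l1");print("stand",o.x.round(4),f(o.x).reshape(-1,2).round(1).tolist())
print("socket",stand(*o.x,(0,.15,.03)),"rim",stand(*o.x,(0,0,.2)))
U=A([(115,387),(185,381),(190,450),(120,458),(280,404)],180,240,6,0,300)
V=A([(474,466)],300,270,4,400,400)
PU=[(.015,.015,.097),(.015,-.015,.097),(-.015,-.015,.097),(-.015,.015,.097),(0,-.053,.083)]
g=lambda q:np.r_[proj("top",stand(*q,PU))-U,proj("side",stand(*q,[(0,0,.097)]))-V].ravel()
o=least_squares(g,[.3,.3,0],x_scale=[.01,.01,1],loss="soft_l1");print("post",o.x.round(4),g(o.x).reshape(-1,2).round(1).tolist())
```

```text
top [0.6713 0.0192 0.03  ]
top [0.5295 0.0604 0.03  ]
top [ 0.4488 -0.2144  0.03  ]
top [ 0.5906 -0.2588  0.03  ]
top [ 5.899e-01 -1.000e-04  3.000e-02]
side [0.6692 0.0163 0.03  ]
side [0.525 0.059 0.03 ]
side [ 0.4449 -0.2119  0.03  ]
side [ 0.5878 -0.0018  0.03  ]
stand [  0.5464  -0.1428 -16.2203] [[0.2, -0.1], [0.1, 0.7], [1.4, 0.7], [0.4, 0.0], [-0.4, 0.7], [-1.0, 0.4], [-1.0, 0.2], [-0.2, -1.0], [-0.4, 0.6]]
socket [[0.58827429 0.00120139 0.03      ]] rim [[ 0.5463747  -0.14282786  0.2       ]]
post [ 0.473   0.257  -0.4308] [[-0.2, 0.3], [-0.2, -0.3], [-0.0, 0.1], [-0.2, 0.4], [0.7, 0.2], [-0.8, -0.3]]
```

```bash
cat >> h.py <<'E'
def rows(cur,yaw,tgt,yaw2=None):
    """one shift from commanded pose (cur m, yaw deg, tool down) to tgt"""
    t=np.radians(yaw);d=(np.array(tgt)-cur)*1000
    dp=[d[0]*np.cos(t)+d[1]*np.sin(t),d[0]*np.sin(t)-d[1]*np.cos(t),-d[2]]
    roll=0 if yaw2 is None else -np.radians(yaw2-yaw)
    print("dp",np.round(dp,1).tolist(),"roll",round(roll,3),"dist",round(float(np.linalg.norm(d)),0));return dp,roll
E
python3 - <<'E'
from h import *
print("tin",onz("top",(194,202),.06))
rows([.2625,-.6215,.215],-157.1,[.35,-.42,.30])
rows([.35,-.42,.30],-157.1,[.45,-.15,.30])
rows([.45,-.15,.30],-157.1,[.46,.1,.25],-112)
rows([.46,.1,.25],-112,[.473,.257,.2],-90.4)
E
```

```text
tin [0.63615974 0.28477258 0.06      ]
dp [-159.0, 151.6, -85.0] roll 0 dist 236.0
dp [-197.2, 209.8, -0.0] roll 0 dist 288.0
dp [-106.5, 226.4, 50.0] roll -0.787 dist 255.0
dp [-150.4, 46.8, 50.0] roll -0.377 dist 165.0
```

>>> send_rows(steps=[{"dp":[-40,38,-21],"roll":0,"jaw":100},{"dp":[-80,76,-43],"roll":0,"jaw":100},{"dp":[-120,114,-64],"roll":0,"jaw":100},{"dp":[-159,152,-85],"roll":0,"jaw":100},{"dp":[-159,152,-85],"roll":0,"jaw":100}])

```text
time_s: 0.72
tcp_pos: [0.3518, -0.4177, 0.3019]
eef_rot: [-179.8, 0.1, -156.9]
contact_force: [-0.1, 0.7, -0.4]
gripper_width: 0.0877
gripper_force: 0.0
```

>>> send_rows(steps=[{"dp":[-39,42,0],"roll":0,"jaw":100},{"dp":[-79,84,0],"roll":0,"jaw":100},{"dp":[-118,126,0],"roll":0,"jaw":100},{"dp":[-158,168,0],"roll":0,"jaw":100},{"dp":[-197,210,0],"roll":0,"jaw":100}])

```text
time_s: 1.35
tcp_pos: [0.4499, -0.1484, 0.2991]
eef_rot: [180.0, -0.0, -157.1]
contact_force: [1.9, -0.7, 0.6]
gripper_width: 0.0876
gripper_force: 0.0
```

>>> send_rows(steps=[{"dp":[-21,45,10],"roll":-0.157,"jaw":100},{"dp":[-43,90,20],"roll":-0.315,"jaw":100},{"dp":[-64,136,30],"roll":-0.472,"jaw":100},{"dp":[-85,181,40],"roll":-0.63,"jaw":100},{"dp":[-106.5,226.5,50],"roll":-0.787,"jaw":100}])

```text
time_s: 1.98
tcp_pos: [0.4595, 0.1015, 0.2488]
eef_rot: [180.0, -0.0, -111.7]
contact_force: [1.1, 0.4, 1.3]
gripper_width: 0.0876
gripper_force: 0.0
```

>>> send_rows(steps=[{"dp":[-50,16,17],"roll":-0.12,"jaw":100},{"dp":[-100,31,33],"roll":-0.25,"jaw":100},{"dp":[-150.5,47,50],"roll":-0.377,"jaw":100},{"dp":[-150.5,47,50],"roll":-0.377,"jaw":100}])

```text
time_s: 2.48
tcp_pos: [0.4721, 0.2593, 0.1967]
eef_rot: [179.8, -0.2, -90.2]
contact_force: [-1.3, -0.8, 0.7]
gripper_width: 0.0878
gripper_force: 0.0
```

Run:
```python
from plant import r
import cv2
s=r.get_state();print({k:s[k] for k in("time_s","tcp_pos","eef_rot","contact_force","joints")})
c=r.capture("side")["image"];d=r.capture("top")["image"]
import numpy as np
f=lambda im,x,y,w,h,k:cv2.resize(im[y:y+h,x:x+w],None,fx=k,fy=k,interpolation=cv2.INTER_CUBIC)
cv2.imwrite("pics/a1.png",np.hstack([f(c,250,180,130,200,3),f(d,140,160,130,200,3)]))
```

```text
{'time_s': 2.475, 'tcp_pos': array([0.47207367, 0.25928998, 0.19671071]), 'eef_rot': array([ 1.79821015e+02, -1.77125193e-01, -9.01890668e+01]), 'contact_force': array([-1.33008087, -0.82917905,  0.68001186]), 'joints': array([ 4.96223191e+01,  8.61930679e+00, -1.78703793e+01, -2.50086788e-02,
       -6.37611262e+01, -4.98005568e+01])}
```

View pics/a1.png

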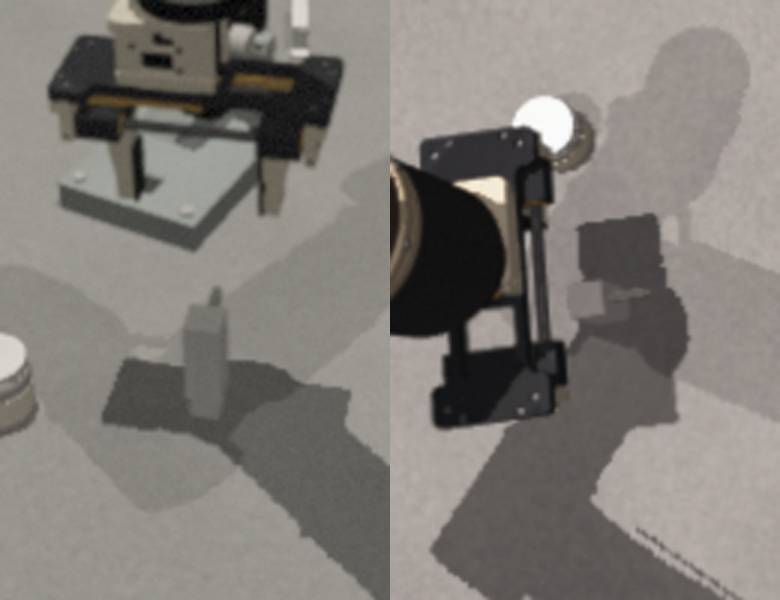

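The side crop shows the open fingers (tips near 130,195 and 270,210) above the post (205,310). The tin is clear to the left. I'll check the tip projection, then descend.

Run:
```python
from h import *
print("pred side tip px",(proj("side",[[.528,.26,.183],[.416,.26,.183]])-[250,180])*3)
rows([.473,.257,.2],-90.4,[.473,.257,.07])
```

```text
pred side tip px [[126.16035534 222.1986029 ]
 [275.08922594 239.71877089]]
dp [-0.0, 0.0, 130.0] roll 0 dist 130.0
```

>>> send_rows(steps=[{"dp":[0,0,40],"roll":0,"jaw":100},{"dp":[0,0,80],"roll":0,"jaw":100},{"dp":[0,0,115],"roll":0,"jaw":100},{"dp":[0,0,130],"roll":0,"jaw":100},{"dp":[0,0,130],"roll":0,"jaw":100}])

```text
time_s: 3.2
tcp_pos: [0.4726, 0.2566, 0.0694]
eef_rot: [180.0, -0.1, -90.5]
contact_force: [0.3, 0.8, 0.2]
gripper_width: 0.0878
gripper_force: 0.0
```

>>> send_rows(newtons=30, steps=[{"dp":[0,0,0],"roll":0,"jaw":60},{"dp":[0,0,0],"roll":0,"jaw":25},{"dp":[0,0,0],"roll":0,"jaw":25},{"dp":[0,0,0],"roll":0,"jaw":25},{"dp":[0,0,0],"roll":0,"jaw":25}])

```text
time_s: 3.82
tcp_pos: [0.4725, 0.2576, 0.0697]
eef_rot: [-180.0, 0.0, -90.4]
contact_force: [-0.6, 0.4, -0.7]
gripper_width: 0.0432
gripper_force: 0.0
```

>>> send_rows(newtons=40, steps=[{"dp":[0,0,0],"roll":0,"jaw":15},{"dp":[0,0,0],"roll":0,"jaw":15},{"dp":[0,0,0],"roll":0,"jaw":15},{"dp":[0,0,0],"roll":0,"jaw":15},{"dp":[0,0,0],"roll":0,"jaw":15}])

```text
time_s: 4.45
tcp_pos: [0.4725, 0.2575, 0.0695]
eef_rot: [180.0, -0.0, -90.4]
contact_force: [-0.8, 0.4, 0.1]
gripper_width: 0.0295
gripper_force: 39.9
```

Run:
```python
from h import *
print("socket hover")
rows([.473,.257,.07],-90.4,[.473,.257,.15])
rows([.473,.257,.15],-90.4,[.588,.001,.15],-106.2)
```

```text
socket hover
dp [-0.0, 0.0, -80.0] roll 0 dist 80.0
dp [255.2, -116.8, -0.0] roll 0.276 dist 281.0
```

>>> send_rows(steps=[{"dp":[0,0,-40],"roll":0,"jaw":15},{"dp":[0,0,-80],"roll":0,"jaw":15},{"dp":[0,0,-80],"roll":0,"jaw":15}])

```text
time_s: 4.82
tcp_pos: [0.474, 0.2589, 0.1527]
eef_rot: [-179.8, 0.2, -90.4]
contact_force: [-0.7, 0.8, -0.7]
gripper_width: 0.0295
gripper_force: 39.9
```

>>> send_rows(steps=[{"dp":[45,-20,0],"roll":0.05,"jaw":15},{"dp":[100,-46,0],"roll":0.11,"jaw":15},{"dp":[155,-71,0],"roll":0.17,"jaw":15},{"dp":[210,-96,0],"roll":0.23,"jaw":15},{"dp":[255,-117,0],"roll":0.276,"jaw":15}])

```text
time_s: 5.45
tcp_pos: [0.5877, -0.0005, 0.1484]
eef_rot: [179.9, -0.0, -106.4]
contact_force: [0.3, 1.1, -1.0]
gripper_width: 0.0297
gripper_force: 39.9
```

>>> send_rows(steps=[{"dp":[0,0,20],"roll":0,"jaw":15},{"dp":[0,0,36],"roll":0,"jaw":15},{"dp":[0,0,36],"roll":0,"jaw":15},{"dp":[0,0,36],"roll":0,"jaw":15}])

```text
time_s: 5.95
tcp_pos: [0.5878, 0.0024, 0.1139]
eef_rot: [-180.0, -0.0, -106.1]
contact_force: [1.1, 0.4, -0.4]
gripper_width: 0.0297
gripper_force: 39.9
```

Run:
```python
from plant import r
import cv2,numpy as np
s=r.get_state();print({k:s[k] for k in("time_s","tcp_pos","eef_rot","contact_force","gripper_width")})
c=r.capture("side")["image"];d=r.capture("top")["image"]
f=lambda im,x,y,w,h,k:cv2.resize(im[y:y+h,x:x+w],None,fx=k,fy=k,interpolation=cv2.INTER_CUBIC)
cv2.imwrite("pics/a2.png",np.hstack([f(c,260,190,80,100,5),f(d,255,160,80,100,5)]))
```

```text
{'time_s': 5.95, 'tcp_pos': array([0.58781594, 0.00239311, 0.11385343]), 'eef_rot': array([-1.79985331e+02, -5.44403375e-03, -1.06130713e+02]), 'contact_force': array([ 1.06215155,  0.38236726, -0.35371058]), 'gripper_width': 0.02967128587621504}
```

View pics/a2.png

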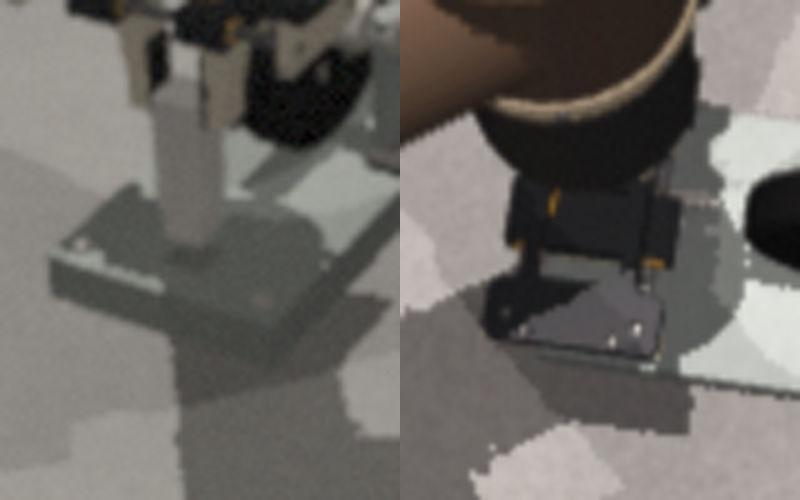

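The side crop shows the post (190,160) over the socket mouth (190,255), roughly aligned. I'll lower it gently and go by the force.

>>> send_rows(steps=[{"dp":[0,0,8],"roll":0,"jaw":15},{"dp":[0,0,12],"roll":0,"jaw":15},{"dp":[0,0,14],"roll":0,"jaw":15},{"dp":[0,0,16],"roll":0,"jaw":15}])

```text
time_s: 6.55
tcp_pos: [0.5877, 0.0017, 0.0975]
eef_rot: [-180.0, -0.0, -106.2]
contact_force: [0.2, -0.4, -0.8]
gripper_width: 0.0297
gripper_force: 39.9
```

>>> send_rows(steps=[{"dp":[0,0,1],"roll":0,"jaw":15},{"dp":[0,0,2],"roll":0,"jaw":15},{"dp":[0,0,2],"roll":0,"jaw":15}])

```text
time_s: 6.92
tcp_pos: [0.5878, 0.0017, 0.0956]
eef_rot: [-180.0, 0.0, -106.2]
contact_force: [-0.1, 0.4, -0.9]
gripper_width: 0.0296
gripper_force: 39.9
```

>>> send_rows(steps=[{"dp":[0,0,2],"roll":0,"jaw":15},{"dp":[0,0,4],"roll":0,"jaw":15},{"dp":[0,0,4],"roll":0,"jaw":15}])

```text
time_s: 7.3
tcp_pos: [0.5878, 0.0017, 0.0914]
eef_rot: [-180.0, 0.0, -106.2]
contact_force: [0.9, -1.0, -2.5]
gripper_width: 0.0298
gripper_force: 39.9
```

>>> send_rows(steps=[{"dp":[0,0,2],"roll":0,"jaw":15},{"dp":[0,0,4],"roll":0,"jaw":15},{"dp":[0,0,4],"roll":0,"jaw":15}])

```text
time_s: 7.68
tcp_pos: [0.5878, 0.0017, 0.0874]
eef_rot: [-180.0, 0.0, -106.2]
contact_force: [0.8, -1.1, -3.2]
gripper_width: 0.0298
gripper_force: 39.9
```

>>> send_rows(steps=[{"dp":[0,0,2],"roll":0,"jaw":15},{"dp":[0,0,4],"roll":0,"jaw":15},{"dp":[0,0,6],"roll":0,"jaw":15},{"dp":[0,0,6],"roll":0,"jaw":15}])

```text
time_s: 8.18
tcp_pos: [0.5878, 0.0017, 0.0814]
eef_rot: [-180.0, -0.0, -106.2]
contact_force: [2.9, -0.3, -1.7]
gripper_width: 0.0298
gripper_force: 39.9
```

>>> send_rows(steps=[{"dp":[0,0,1],"roll":0,"jaw":15},{"dp":[0,0,2],"roll":0,"jaw":15},{"dp":[0,0,3],"roll":0,"jaw":15},{"dp":[0,0,3.5],"roll":0,"jaw":15},{"dp":[0,0,3.5],"roll":0,"jaw":15}])

```text
time_s: 8.8
tcp_pos: [0.5878, 0.0017, 0.0781]
eef_rot: [-180.0, 0.0, -106.2]
contact_force: [2.1, -0.8, -1.0]
gripper_width: 0.0295
gripper_force: 39.9
```

>>> send_rows(steps=[{"dp":[0,0,1],"roll":0,"jaw":15},{"dp":[0,0,1.5],"roll":0,"jaw":15},{"dp":[0,0,1.5],"roll":0,"jaw":15}])

```text
time_s: 9.18
tcp_pos: [0.5879, 0.0017, 0.0775]
eef_rot: [-180.0, 0.0, -106.2]
contact_force: [0.2, 0.3, 7.4]
gripper_width: 0.0299
gripper_force: 39.9
```

Run:
```python
from plant import r
import cv2,numpy as np
s=r.get_state();print({k:s[k] for k in("time_s","tcp_pos","eef_rot","contact_force","gripper_width")})
c=r.capture("side")["image"]
f=lambda im,x,y,w,h,k:cv2.resize(im[y:y+h,x:x+w],None,fx=k,fy=k,interpolation=cv2.INTER_CUBIC)
i=f(c,260,190,80,80,7);cv2.imwrite("pics/a3.png",cv2.convertScaleAbs(i,alpha=1.8))
```

```text
{'time_s': 9.175, 'tcp_pos': array([0.58791758, 0.00170341, 0.07749576]), 'eef_rot': array([-1.79959528e+02,  7.40509718e-03, -1.06193467e+02]), 'contact_force': array([0.1943981 , 0.26749601, 7.36336751]), 'gripper_width': 0.02990783172027197}
```

View pics/a3.png

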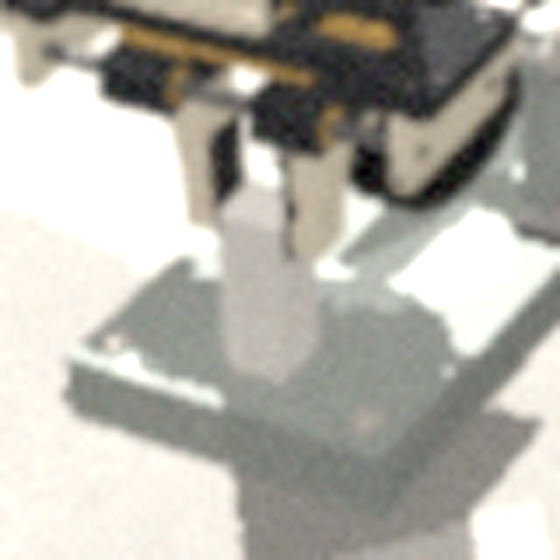

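The post is seated: the shoulder meets the plate at (270,370), no socket is visible, and there is 7 N of resistance at the expected height. One firm press, then release and rise.

>>> send_rows(steps=[{"dp":[0,0,1.5],"roll":0,"jaw":15},{"dp":[0,0,1.5],"roll":0,"jaw":15},{"dp":[0,0,0],"roll":0,"jaw":15}])

```text
time_s: 9.6
tcp_pos: [0.5878, 0.0018, 0.0776]
eef_rot: [-180.0, 0.0, -106.2]
contact_force: [1.1, -0.8, -1.3]
gripper_width: 0.0298
gripper_force: 39.9
```

>>> send_rows(steps=[{"dp":[0,0,0],"roll":0,"jaw":60},{"dp":[0,0,0],"roll":0,"jaw":60},{"dp":[0,0,0],"roll":0,"jaw":60},{"dp":[0,0,-15],"roll":0,"jaw":60},{"dp":[0,0,-50],"roll":0,"jaw":60}])

```text
time_s: 10.22
tcp_pos: [0.5867, 0.0014, 0.1264]
eef_rot: [179.8, -0.1, -106.2]
contact_force: [0.9, -0.2, 0.5]
gripper_width: 0.0527
gripper_force: 0.0
```

>>> send_rows(steps=[{"dp":[0,0,-45],"roll":0,"jaw":60},{"dp":[0,0,-90],"roll":0,"jaw":60},{"dp":[0,0,-135],"roll":0,"jaw":60},{"dp":[0,0,-160],"roll":0,"jaw":60},{"dp":[0,0,-160],"roll":0,"jaw":60}])

```text
time_s: 10.85
tcp_pos: [0.5887, 0.0017, 0.2902]
eef_rot: [-179.7, 0.1, -106.2]
contact_force: [0.7, -0.8, -0.2]
gripper_width: 0.0529
gripper_force: 0.0
```

Run:
```python
from plant import r
from h import *
s=r.get_state();print({k:s[k] for k in("time_s","tcp_pos","eef_rot","contact_force","moment","gripper_width")})
c=r.capture("side")["image"]
f=lambda im,x,y,w,h,k:cv2.resize(im[y:y+h,x:x+w],None,fx=k,fy=k,interpolation=cv2.INTER_CUBIC)
cv2.imwrite("pics/a4.png",cv2.convertScaleAbs(f(c,255,150,115,120,5),alpha=1.4))
sx,sy,yaw=.5464,-.1423,-16.2
print("post top/pointer tip pred px",(proj("side",stand(sx,sy,yaw,[(0,.15,.105),(0,.097,.091),(0,.165,.03)]))-[255,150])*5)
```

```text
{'time_s': 10.85, 'tcp_pos': array([0.58867158, 0.00174234, 0.29022263]), 'eef_rot': array([-1.79727398e+02,  1.47112264e-01, -1.06204148e+02]), 'contact_force': array([ 0.71293272, -0.77360735, -0.20925317]), 'moment': array([ 0.0368969 ,  0.06445755, -0.00816933]), 'gripper_width': 0.05287777169332101}
post top/pointer tip pred px [[209.78304785 345.98717746]
 [257.7861812  322.1913795 ]
 [202.37480905 468.83171319]]
```

View pics/a4.png

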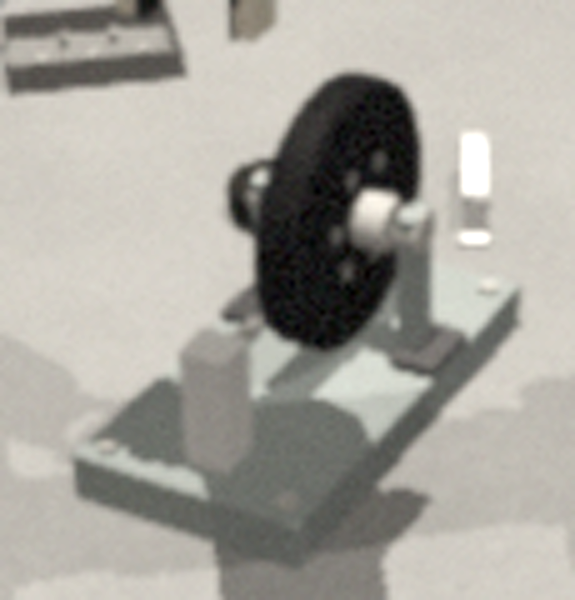

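The post stands upright in the socket at (215,345→470), pointer hidden behind it towards the wheel, matching the prediction. Now over the wheel top: tool x is stand −y, so 150 mm along it.

>>> send_rows(steps=[{"dp":[50,0,0],"roll":0,"jaw":60},{"dp":[100,0,0],"roll":0,"jaw":60},{"dp":[150,0,0],"roll":0,"jaw":60},{"dp":[150,0,0],"roll":0,"jaw":60},{"dp":[150,0,0],"roll":0,"jaw":60}])

```text
time_s: 11.52
tcp_pos: [0.5454, -0.1424, 0.286]
eef_rot: [179.9, -0.0, -106.3]
contact_force: [0.1, 0.5, -1.0]
gripper_width: 0.0524
gripper_force: 0.0
```

>>> send_rows(steps=[{"dp":[0,0,40],"roll":0,"jaw":60},{"dp":[0,0,75],"roll":0,"jaw":60},{"dp":[0,0,100],"roll":0,"jaw":60},{"dp":[0,0,107],"roll":0,"jaw":60},{"dp":[0,0,107],"roll":0,"jaw":60}])

```text
time_s: 12.15
tcp_pos: [0.5461, -0.1417, 0.1797]
eef_rot: [180.0, -0.0, -106.1]
contact_force: [1.0, -0.2, 1.4]
gripper_width: 0.0528
gripper_force: 0.0
```

>>> send_rows(newtons=25, steps=[{"dp":[0,0,0],"roll":0,"jaw":15},{"dp":[0,0,0],"roll":0,"jaw":15},{"dp":[0,0,0],"roll":0,"jaw":15},{"dp":[0,0,0],"roll":0,"jaw":15},{"dp":[0,0,0],"roll":0,"jaw":15}])

```text
time_s: 12.78
tcp_pos: [0.5455, -0.1422, 0.1802]
eef_rot: [180.0, 0.0, -106.2]
contact_force: [-4.4, 3.5, 5.9]
gripper_width: 0.0297
gripper_force: 25.0
```

Run:
```python
from plant import r
from h import *
s=r.get_state();print({k:s[k] for k in("time_s","tcp_pos","eef_rot","contact_force","moment","gripper_width","gripper_force")})
a=np.radians(np.arange(0,49,8));P=np.c_[70*np.sin(a),-70*np.cos(a)]
print(np.diff(P,axis=0).round(1).tolist())
```

```text
{'time_s': 12.775, 'tcp_pos': array([ 0.54550104, -0.14223189,  0.1801768 ]), 'eef_rot': array([ 1.79996289e+02,  1.24062450e-02, -1.06223047e+02]), 'contact_force': array([-4.41900805,  3.52995892,  5.91277213]), 'moment': array([ 1.12379183,  1.53632993, -0.16865555]), 'gripper_width': 0.02969650835653011, 'gripper_force': 25.006436705589294}
[[9.7, 0.7], [9.6, 2.0], [9.2, 3.3], [8.6, 4.6], [7.9, 5.7], [7.0, 6.8]]
```

>>> send_rows(steps=[{"dp":[0,1,0],"roll":0,"jaw":15},{"dp":[0,1,0],"roll":0,"jaw":15}])

```text
time_s: 13.02
tcp_pos: [0.5455, -0.1422, 0.1802]
eef_rot: [-179.9, 0.0, -106.2]
contact_force: [-0.3, 1.3, 4.8]
gripper_width: 0.0294
gripper_force: 25.0
```

>>> send_rows(steps=[{"dp":[4.9,0,0.2],"roll":0,"jaw":15},{"dp":[9.7,0,0.7],"roll":0,"jaw":15}])

```text
time_s: 13.28
tcp_pos: [0.543, -0.1507, 0.1795]
eef_rot: [-179.9, 0.1, -106.2]
contact_force: [-1.2, 5.0, 6.6]
gripper_width: 0.0298
gripper_force: 25.0
```

>>> send_rows(steps=[{"dp":[4.8,0,0.9],"roll":0,"jaw":15},{"dp":[9.6,0,2.0],"roll":0,"jaw":15}])

```text
time_s: 13.52
tcp_pos: [0.5401, -0.1602, 0.1777]
eef_rot: [-179.9, 0.1, -106.2]
contact_force: [-1.6, 3.8, 7.5]
gripper_width: 0.0295
gripper_force: 25.0
```

>>> send_rows(steps=[{"dp":[4.7,0,1.5],"roll":0,"jaw":15},{"dp":[9.2,0,3.3],"roll":0,"jaw":15}])

```text
time_s: 13.78
tcp_pos: [0.5373, -0.1694, 0.1746]
eef_rot: [-179.9, 0.0, -106.2]
contact_force: [-2.8, 2.0, 10.5]
gripper_width: 0.0292
gripper_force: 25.0
```

Run:
```python
from plant import r
s=r.get_state();print({k:s[k] for k in("time_s","tcp_pos","eef_rot","contact_force","moment","gripper_width","gripper_force")})
```

```text
{'time_s': 13.775, 'tcp_pos': array([ 0.53732333, -0.16942713,  0.17461477]), 'eef_rot': array([-1.79918005e+02,  2.68512991e-02, -1.06195222e+02]), 'contact_force': array([-2.81265921,  1.99535907, 10.50252021]), 'moment': array([ 1.21599057,  1.03675389, -0.02646208]), 'gripper_width': 0.029197492222863723, 'gripper_force': 25.001036524772644}
```

```bash
cat > log.py <<'E'
from plant import r
import json
s=r.get_state()
open("log.jsonl","a").write(json.dumps([s["time_s"]]+[float(v) for k in("tcp_pos","contact_force","moment") for v in s[k]])+"\n")
E
python3 log.py
```

```text
(no output)
```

>>> send_rows(steps=[{"dp":[4.4,0,2.1],"roll":0,"jaw":15},{"dp":[8.6,0,4.6],"roll":0,"jaw":15}])

```text
time_s: 14.02
tcp_pos: [0.5347, -0.1782, 0.1703]
eef_rot: [-179.9, -0.0, -106.2]
contact_force: [-4.1, -0.1, 13.1]
gripper_width: 0.0296
gripper_force: 25.0
```

```bash
python3 log.py
```

>>> send_rows(steps=[{"dp":[4.1,0,2.7],"roll":0,"jaw":15},{"dp":[7.9,0,5.7],"roll":0,"jaw":15}])

```text
time_s: 14.28
tcp_pos: [0.5322, -0.1864, 0.1649]
eef_rot: [-179.9, -0.1, -106.2]
contact_force: [-5.2, -2.2, 13.6]
gripper_width: 0.0299
gripper_force: 25.0
```

```bash
python3 log.py
```

>>> send_rows(steps=[{"dp":[3.6,0,3.3],"roll":0,"jaw":15},{"dp":[7.0,0,6.8],"roll":0,"jaw":15}])

```text
time_s: 14.52
tcp_pos: [0.53, -0.1938, 0.1583]
eef_rot: [-179.9, -0.1, -106.2]
contact_force: [-5.3, -5.8, 14.2]
gripper_width: 0.0296
gripper_force: 25.0
```

```bash
python3 log.py
```

>>> send_rows(steps=[{"dp":[-3.4,0,-3.5],"roll":0,"jaw":15},{"dp":[-7.0,0,-6.8],"roll":0,"jaw":15}])

```text
time_s: 14.78
tcp_pos: [0.5319, -0.1872, 0.1632]
eef_rot: [180.0, -0.1, -106.2]
contact_force: [2.1, -8.0, -3.7]
gripper_width: 0.0296
gripper_force: 25.0
```

```bash
python3 log.py
```

>>> send_rows(steps=[{"dp":[-3.8,0,-3.0],"roll":0,"jaw":15},{"dp":[-7.9,0,-5.7],"roll":0,"jaw":15}])

```text
time_s: 15.02
tcp_pos: [0.5344, -0.1789, 0.1682]
eef_rot: [180.0, -0.1, -106.3]
contact_force: [4.4, -7.5, -6.9]
gripper_width: 0.03
gripper_force: 25.0
```

```bash
python3 log.py
```

>>> send_rows(steps=[{"dp":[-4.2,0,-2.5],"roll":0,"jaw":15},{"dp":[-8.6,0,-4.6],"roll":0,"jaw":15}])

```text
time_s: 15.28
tcp_pos: [0.537, -0.1703, 0.1723]
eef_rot: [180.0, -0.1, -106.2]
contact_force: [4.8, -5.9, -9.6]
gripper_width: 0.0298
gripper_force: 25.0
```

```bash
python3 log.py
```

>>> send_rows(steps=[{"dp":[-4.5,0,-1.8],"roll":0,"jaw":15},{"dp":[-9.2,0,-3.3],"roll":0,"jaw":15}])

```text
time_s: 15.52
tcp_pos: [0.5396, -0.1614, 0.1754]
eef_rot: [180.0, -0.1, -106.2]
contact_force: [5.3, -7.2, -10.5]
gripper_width: 0.0296
gripper_force: 25.0
```

```bash
python3 log.py
```

>>> send_rows(steps=[{"dp":[-4.8,0,-1.1],"roll":0,"jaw":15},{"dp":[-9.6,0,-2.0],"roll":0,"jaw":15}])

```text
time_s: 15.78
tcp_pos: [0.5423, -0.1524, 0.1775]
eef_rot: [180.0, -0.1, -106.2]
contact_force: [6.1, -8.1, -9.9]
gripper_width: 0.0301
gripper_force: 25.0
```

```bash
python3 log.py
```

>>> send_rows(steps=[{"dp":[-4.8,0,-0.5],"roll":0,"jaw":15},{"dp":[-9.7,0,-0.7],"roll":0,"jaw":15}])

```text
time_s: 16.02
tcp_pos: [0.5451, -0.1433, 0.1784]
eef_rot: [180.0, -0.1, -106.2]
contact_force: [4.8, -9.6, -7.8]
gripper_width: 0.0292
gripper_force: 25.0
```

```bash
python3 log.py
cat > an.py <<'E'
from h import *
import json
hub=np.array([.5464,-.1423,.115]);R=Ro.from_euler("z",-16.2,degrees=True)
D=np.array([json.loads(l) for l in open("log.jsonl")])
p=R.inv().apply(D[:,1:4]-hub);F=R.inv().apply(D[:,4:7]);M=R.inv().apply(D[:,7:10])
p[:,2]+=.005
th=np.degrees(np.arctan2(-p[:,1],p[:,2]))
tau=p[:,1]*F[:,2]-p[:,2]*F[:,1]
if __name__=="__main__":
    for i in range(len(D)): print(round(D[i,0],2),"th %.1f r %.1f Fy %.1f Fz %.1f Fx %.1f tau %.3f Mx %.3f"%(th[i],1000*np.hypot(*p[i,1:]),F[i,1],F[i,2],F[i,0],tau[i],M[i,0]))
E
python3 an.py
```

```text
13.78 th 23.9 r 70.7 Fy 1.1 Fz 10.5 Fx -3.3 tau -0.373 Mx 0.878
14.02 th 32.1 r 71.2 Fy -1.2 Fz 13.1 Fx -3.9 tau -0.420 Mx -0.097
14.28 th 40.2 r 71.8 Fy -3.6 Fz 13.6 Fx -4.4 tau -0.433 Mx -1.051
14.52 th 48.2 r 72.4 Fy -7.0 Fz 14.2 Fx -3.5 tau -0.425 Mx -2.152
14.78 th 41.5 r 71.1 Fy -7.1 Fz -3.7 Fx 4.2 tau 0.553 Mx -3.020
15.02 th 33.5 r 69.8 Fy -6.0 Fz -6.9 Fx 6.3 tau 0.613 Mx -2.247
15.28 th 25.3 r 68.9 Fy -4.3 Fz -9.6 Fx 6.2 tau 0.554 Mx -1.893
15.52 th 17.2 r 68.5 Fy -5.4 Fz -10.5 Fx 7.1 tau 0.565 Mx -1.973
15.78 th 9.1 r 68.3 Fy -6.0 Fz -9.9 Fx 8.1 tau 0.514 Mx -2.355
16.02 th 1.1 r 68.4 Fy -7.9 Fz -7.8 Fx 7.3 tau 0.549 Mx -2.670
```

>>> send_rows(steps=[{"dp":[-4.9,0,0.2],"roll":0,"jaw":15},{"dp":[-9.7,0,0.7],"roll":0,"jaw":15}])

```text
time_s: 16.27
tcp_pos: [0.5478, -0.1342, 0.1782]
eef_rot: [-180.0, -0.1, -106.2]
contact_force: [3.5, -9.3, -4.4]
gripper_width: 0.0296
gripper_force: 25.0
```

```bash
python3 log.py
```

>>> send_rows(steps=[{"dp":[-4.8,0,0.9],"roll":0,"jaw":15},{"dp":[-9.6,0,2.0],"roll":0,"jaw":15}])

```text
time_s: 16.52
tcp_pos: [0.5506, -0.125, 0.1768]
eef_rot: [-180.0, -0.1, -106.2]
contact_force: [1.8, -8.2, -0.4]
gripper_width: 0.0297
gripper_force: 25.0
```

```bash
python3 log.py
```

>>> send_rows(steps=[{"dp":[-4.7,0,1.5],"roll":0,"jaw":15},{"dp":[-9.2,0,3.3],"roll":0,"jaw":15}])

```text
time_s: 16.77
tcp_pos: [0.5534, -0.1159, 0.1742]
eef_rot: [-179.9, -0.1, -106.2]
contact_force: [0.1, -3.6, 5.6]
gripper_width: 0.0298
gripper_force: 25.0
```

```bash
python3 log.py
```

>>> send_rows(steps=[{"dp":[-4.4,0,2.1],"roll":0,"jaw":15},{"dp":[-8.6,0,4.6],"roll":0,"jaw":15}])

```text
time_s: 17.02
tcp_pos: [0.556, -0.1071, 0.1703]
eef_rot: [-179.9, -0.0, -106.2]
contact_force: [-1.8, -1.2, 10.0]
gripper_width: 0.0295
gripper_force: 25.0
```

```bash
python3 log.py
```

>>> send_rows(steps=[{"dp":[-4.1,0,2.7],"roll":0,"jaw":15},{"dp":[-7.9,0,5.7],"roll":0,"jaw":15}])

```text
time_s: 17.27
tcp_pos: [0.5586, -0.0987, 0.165]
eef_rot: [-179.8, 0.0, -106.2]
contact_force: [-1.8, 3.4, 13.8]
gripper_width: 0.0297
gripper_force: 25.0
```

```bash
python3 log.py
```

>>> send_rows(steps=[{"dp":[-3.6,0,3.3],"roll":0,"jaw":15},{"dp":[-7.0,0,6.8],"roll":0,"jaw":15}])

```text
time_s: 17.52
tcp_pos: [0.5609, -0.0913, 0.1585]
eef_rot: [-179.8, 0.1, -106.2]
contact_force: [-3.4, 6.5, 15.2]
gripper_width: 0.0296
gripper_force: 25.0
```

```bash
python3 log.py
```

>>> send_rows(steps=[{"dp":[3.4,0,-3.5],"roll":0,"jaw":15},{"dp":[7.0,0,-6.8],"roll":0,"jaw":15}])

```text
time_s: 17.77
tcp_pos: [0.559, -0.0972, 0.1629]
eef_rot: [-179.9, 0.2, -106.2]
contact_force: [5.4, 3.7, -6.4]
gripper_width: 0.03
gripper_force: 25.0
```

```bash
python3 log.py
```

>>> send_rows(steps=[{"dp":[3.8,0,-3.0],"roll":0,"jaw":15},{"dp":[7.9,0,-5.7],"roll":0,"jaw":15}])

```text
time_s: 18.02
tcp_pos: [0.5565, -0.1054, 0.168]
eef_rot: [-179.9, 0.1, -106.2]
contact_force: [7.5, 1.4, -9.7]
gripper_width: 0.03
gripper_force: 25.0
```

```bash
python3 log.py
```

>>> send_rows(steps=[{"dp":[4.2,0,-2.5],"roll":0,"jaw":15},{"dp":[8.6,0,-4.6],"roll":0,"jaw":15}])

```text
time_s: 18.27
tcp_pos: [0.554, -0.1138, 0.172]
eef_rot: [-179.9, 0.1, -106.2]
contact_force: [7.8, 1.4, -11.9]
gripper_width: 0.0298
gripper_force: 25.0
```

```bash
python3 log.py
```

>>> send_rows(steps=[{"dp":[4.5,0,-1.8],"roll":0,"jaw":15},{"dp":[9.2,0,-3.3],"roll":0,"jaw":15}])

```text
time_s: 18.52
tcp_pos: [0.5513, -0.1226, 0.1751]
eef_rot: [-180.0, 0.1, -106.2]
contact_force: [7.2, 2.3, -12.0]
gripper_width: 0.0293
gripper_force: 25.0
```

```bash
python3 log.py
```

>>> send_rows(steps=[{"dp":[4.8,0,-1.1],"roll":0,"jaw":15},{"dp":[9.6,0,-2.0],"roll":0,"jaw":15}])

```text
time_s: 18.77
tcp_pos: [0.5486, -0.1316, 0.1771]
eef_rot: [-180.0, 0.1, -106.2]
contact_force: [6.0, 2.9, -10.8]
gripper_width: 0.0297
gripper_force: 25.0
```

```bash
python3 log.py
```

>>> send_rows(steps=[{"dp":[4.8,0,-0.5],"roll":0,"jaw":15},{"dp":[9.7,0,-0.7],"roll":0,"jaw":15}])

```text
time_s: 19.02
tcp_pos: [0.5459, -0.1408, 0.178]
eef_rot: [-180.0, 0.2, -106.2]
contact_force: [6.1, 4.2, -8.4]
gripper_width: 0.0295
gripper_force: 25.0
```

```bash
python3 log.py; python3 an.py
cat > fit.py <<'E'
from an import *
d=np.r_[[1]*4,-np.ones(12),np.ones(len(D)-16)]
bad=[4,16]   # first sample after a reversal
k=[i for i in range(len(D)) if i not in bad]
t=np.radians(th)
for nm,extra in(("noM",[]),("M",[M[:,0],F[:,1]])):
    # tau = -f*d + A cos + B sin ; slug torque about +x, slug at angle phi (from top): G*sin(th+phi)
    X=np.c_[-d,np.cos(t),np.sin(t)]
    if extra: X=np.c_[X,*extra]
    c,res,*_=np.linalg.lstsq(X[k],tau[k],rcond=None)
    e=tau[k]-X[k]@c;cov=np.linalg.inv(X[k].T@X[k])*e.var()
    print(nm,c.round(3),"sd",np.sqrt(np.diag(cov)).round(3),"rms",e.std().round(3),"G",np.hypot(c[1],c[2]).round(3),"phi",np.degrees(np.arctan2(c[1],c[2])).round(1))
E
python3 fit.py
```

```text
13.78 th 23.9 r 70.7 Fy 1.1 Fz 10.5 Fx -3.3 tau -0.373 Mx 0.878
14.02 th 32.1 r 71.2 Fy -1.2 Fz 13.1 Fx -3.9 tau -0.420 Mx -0.097
14.28 th 40.2 r 71.8 Fy -3.6 Fz 13.6 Fx -4.4 tau -0.433 Mx -1.051
14.52 th 48.2 r 72.4 Fy -7.0 Fz 14.2 Fx -3.5 tau -0.425 Mx -2.152
14.78 th 41.5 r 71.1 Fy -7.1 Fz -3.7 Fx 4.2 tau 0.553 Mx -3.020
15.02 th 33.5 r 69.8 Fy -6.0 Fz -6.9 Fx 6.3 tau 0.613 Mx -2.247
15.28 th 25.3 r 68.9 Fy -4.3 Fz -9.6 Fx 6.2 tau 0.554 Mx -1.893
15.52 th 17.2 r 68.5 Fy -5.4 Fz -10.5 Fx 7.1 tau 0.565 Mx -1.973
15.78 th 9.1 r 68.3 Fy -6.0 Fz -9.9 Fx 8.1 tau 0.514 Mx -2.355
16.02 th 1.1 r 68.4 Fy -7.9 Fz -7.8 Fx 7.3 tau 0.549 Mx -2.670
16.27 th -6.8 r 68.7 Fy -7.9 Fz -4.4 Fx 6.0 tau 0.504 Mx -2.798
16.52 th -14.9 r 69.2 Fy -7.4 Fz -0.4 Fx 4.0 tau 0.489 Mx -2.453
16.77 th -23.0 r 69.8 Fy -3.4 Fz 5.6 Fx 1.1 tau 0.371 Mx -1.684
17.02 th -31.2 r 70.5 Fy -1.7 Fz 10.0 Fx -1.3 tau 0.468 Mx -0.538
17.27 th -39.4 r 71.2 Fy 2.7 Fz 13.8 Fx -2.7 tau 0.472 Mx 0.795
17.52 th -47.6 r 71.8 Fy 5.3 Fz 15.2 Fx -5.1 tau 0.553 Mx 2.062
17.77 th -41.5 r 70.7 Fy 5.1 Fz -6.4 Fx 4.1 tau -0.567 Mx 2.307
18.02 th -33.4 r 69.5 Fy 3.4 Fz -9.7 Fx 6.8 tau -0.572 Mx 1.615
18.27 th -25.4 r 68.7 Fy 3.5 Fz -11.9 Fx 7.1 tau -0.567 Mx 1.371
18.52 th -17.3 r 68.2 Fy 4.2 Fz -12.0 Fx 6.3 tau -0.515 Mx 1.630
18.77 th -9.2 r 68.0 Fy 4.4 Fz -10.8 Fx 4.9 tau -0.414 Mx 2.133
19.02 th -1.1 r 68.1 Fy 5.7 Fz -8.4 Fx 4.7 tau -0.401 Mx 2.448
noM [0.496 0.032 0.1  ] sd [0.011 0.012 0.025] rms 0.049 G 0.105 phi 17.6
M [ 0.578  0.021  0.197  0.204 -0.06 ] sd [0.006 0.004 0.01  0.016 0.006] rms 0.012 G 0.198 phi 6.2
```

Run:
```python
from fit import *
print("---")
for nm,y,ex in(("Fy",tau,[F[:,1]]),("Fy,Fz",tau,[F[:,1],F[:,2]]),("phys",tau+M[:,0],[F[:,1]])):
    X=np.c_[-d,np.cos(t),np.sin(t),*[e for e in ex]];c=np.linalg.lstsq(X[k],y[k],rcond=None)[0];e=y[k]-X[k]@c
    print(nm,c.round(3),"rms",e.std().round(3),"phi",np.degrees(np.arctan2(c[1],c[2])).round(1))
```

```text
noM [0.496 0.032 0.1  ] sd [0.011 0.012 0.025] rms 0.049 G 0.105 phi 17.6
M [ 0.578  0.021  0.197  0.204 -0.06 ] sd [0.006 0.004 0.01  0.016 0.006] rms 0.012 G 0.198 phi 6.2
---
Fy [0.532 0.05  0.18  0.011] rms 0.038 phi 15.4
Fy,Fz [0.532 0.05  0.179 0.011 0.   ] rms 0.038 phi 15.6
phys [0.307 0.189 0.098 0.363] rms 0.215 phi 62.6
```

>>> send_rows(steps=[{"dp":[0,0,0],"roll":0,"jaw":50},{"dp":[0,0,0],"roll":0,"jaw":50},{"dp":[0,0,0],"roll":0,"jaw":50}])

```text
time_s: 19.4
tcp_pos: [0.5447, -0.1421, 0.1796]
eef_rot: [180.0, -0.0, -106.2]
contact_force: [0.5, 0.1, -0.4]
gripper_width: 0.0434
gripper_force: 0.0
```

>>> send_rows(steps=[{"dp":[-24,0,2],"roll":0,"jaw":50},{"dp":[-48.3,0,18.5],"roll":0,"jaw":50},{"dp":[-48.3,0,18.5],"roll":0,"jaw":50},{"dp":[-48.3,0,18.5],"roll":0,"jaw":50}])

```text
time_s: 19.9
tcp_pos: [0.5583, -0.0959, 0.1614]
eef_rot: [-180.0, -0.0, -106.2]
contact_force: [0.4, -0.6, -0.0]
gripper_width: 0.0438
gripper_force: 0.0
```

>>> send_rows(newtons=20, steps=[{"dp":[0,0,0],"roll":0,"jaw":15},{"dp":[0,0,0],"roll":0,"jaw":15},{"dp":[0,0,0],"roll":0,"jaw":15},{"dp":[0,0,0],"roll":0,"jaw":15}])

```text
time_s: 20.4
tcp_pos: [0.5592, -0.0963, 0.1616]
eef_rot: [-179.9, -0.0, -106.2]
contact_force: [4.2, -3.9, -2.3]
gripper_width: 0.0302
gripper_force: 20.0
```

>>> send_rows(steps=[{"dp":[0,-1,0],"roll":0,"jaw":15}])

```text
time_s: 20.52
tcp_pos: [0.5592, -0.0964, 0.1616]
eef_rot: [-180.0, -0.0, -106.2]
contact_force: [-2.1, -0.8, 5.5]
gripper_width: 0.0298
gripper_force: 20.0
```

>>> send_rows(steps=[{"dp":[3.1,0,-3.3],"roll":0,"jaw":15},{"dp":[6.5,0,-6.3],"roll":0,"jaw":15},{"dp":[10.1,0,-9.1],"roll":0,"jaw":15},{"dp":[13.9,0,-11.6],"roll":0,"jaw":15}])

```text
time_s: 21.02
tcp_pos: [0.5552, -0.1095, 0.1706]
eef_rot: [179.9, 0.0, -106.3]
contact_force: [9.3, -5.4, -17.4]
gripper_width: 0.03
gripper_force: 20.0
```

```bash
python3 log.py
```

>>> send_rows(steps=[{"dp":[3.9,0,-2.3],"roll":0,"jaw":15},{"dp":[8.0,0,-4.3],"roll":0,"jaw":15},{"dp":[12.2,0,-6.0],"roll":0,"jaw":15},{"dp":[16.5,0,-7.4],"roll":0,"jaw":15}])

```text
time_s: 21.52
tcp_pos: [0.5506, -0.1249, 0.1775]
eef_rot: [179.9, 0.0, -106.3]
contact_force: [9.6, -2.9, -18.6]
gripper_width: 0.0302
gripper_force: 20.0
```

```bash
python3 log.py
```

>>> send_rows(steps=[{"dp":[4.4,0,-1.1],"roll":0,"jaw":15},{"dp":[8.9,0,-1.9],"roll":0,"jaw":15},{"dp":[13.4,0,-2.4],"roll":0,"jaw":15},{"dp":[17.9,0,-2.5],"roll":0,"jaw":15}])

```text
time_s: 22.02
tcp_pos: [0.5457, -0.1413, 0.1805]
eef_rot: [179.9, 0.1, -106.2]
contact_force: [6.0, 1.3, -13.0]
gripper_width: 0.0297
gripper_force: 20.0
```

```bash
python3 log.py
```

>>> send_rows(steps=[{"dp":[4.5,0,0.2],"roll":0,"jaw":15},{"dp":[9.0,0,0.6],"roll":0,"jaw":15},{"dp":[13.5,0,1.4],"roll":0,"jaw":15},{"dp":[17.9,0,2.5],"roll":0,"jaw":15}])

```text
time_s: 22.52
tcp_pos: [0.5405, -0.1588, 0.1793]
eef_rot: [179.9, 0.1, -106.2]
contact_force: [2.8, 3.9, -6.3]
gripper_width: 0.0297
gripper_force: 20.0
```

```bash
python3 log.py
```

>>> send_rows(steps=[{"dp":[4.3,0,1.4],"roll":0,"jaw":15},{"dp":[8.5,0,3.1],"roll":0,"jaw":15},{"dp":[12.6,0,5.1],"roll":0,"jaw":15},{"dp":[16.5,0,7.4],"roll":0,"jaw":15}])

```text
time_s: 23.02
tcp_pos: [0.5353, -0.1764, 0.1734]
eef_rot: [180.0, -0.1, -106.2]
contact_force: [-5.8, 1.5, 7.1]
gripper_width: 0.0297
gripper_force: 20.0
```

```bash
python3 log.py
```

>>> send_rows(steps=[{"dp":[3.8,0,2.5],"roll":0,"jaw":15},{"dp":[7.3,0,5.3],"roll":0,"jaw":15},{"dp":[10.7,0,8.4],"roll":0,"jaw":15},{"dp":[13.9,0,11.6],"roll":0,"jaw":15}])

```text
time_s: 23.52
tcp_pos: [0.5308, -0.1913, 0.1631]
eef_rot: [180.0, -0.2, -106.2]
contact_force: [-10.5, -4.3, 13.4]
gripper_width: 0.0296
gripper_force: 20.0
```

```bash
python3 log.py; python3 an.py|tail -6
```

```text
21.02 th -29.2 r 69.4 Fy -2.6 Fz -17.4 Fx 10.5 tau -0.433 Mx -0.899
21.52 th -14.9 r 69.8 Fy -0.1 Fz -18.6 Fx 10.0 tau -0.327 Mx 0.163
22.02 th -0.6 r 70.5 Fy 2.9 Fz -13.0 Fx 5.4 tau -0.215 Mx 1.499
22.52 th 14.2 r 71.5 Fy 4.5 Fz -6.3 Fx 1.6 tau -0.201 Mx 1.940
23.02 th 29.5 r 72.8 Fy -0.2 Fz 7.1 Fx -6.0 tau -0.244 Mx 0.297
23.52 th 44.1 r 73.9 Fy -7.0 Fz 13.4 Fx -8.9 tau -0.319 Mx -2.371
```

>>> send_rows(steps=[{"dp":[0,0,0],"roll":0,"jaw":50},{"dp":[0,0,0],"roll":0,"jaw":50},{"dp":[0,0,0],"roll":0,"jaw":50}])

```text
time_s: 23.9
tcp_pos: [0.5326, -0.1888, 0.1611]
eef_rot: [-180.0, -0.0, -106.2]
contact_force: [0.7, 1.0, -0.0]
gripper_width: 0.0433
gripper_force: 0.0
```

>>> send_rows(steps=[{"dp":[-24,0,-18],"roll":0,"jaw":50},{"dp":[-72,0,-18],"roll":0,"jaw":50},{"dp":[-96.6,0,0],"roll":0,"jaw":50},{"dp":[-96.6,0,0],"roll":0,"jaw":50},{"dp":[-96.6,0,0],"roll":0,"jaw":50}])

```text
time_s: 24.52
tcp_pos: [0.5594, -0.0961, 0.1612]
eef_rot: [180.0, -0.0, -106.2]
contact_force: [-0.4, -0.3, -0.0]
gripper_width: 0.0437
gripper_force: 0.0
```

>>> send_rows(steps=[{"dp":[0,0,0],"roll":0,"jaw":15},{"dp":[0,0,0],"roll":0,"jaw":15},{"dp":[0,0,0],"roll":0,"jaw":15},{"dp":[0,0,0],"roll":0,"jaw":15}])

```text
time_s: 25.02
tcp_pos: [0.5592, -0.0966, 0.1615]
eef_rot: [-180.0, -0.0, -106.2]
contact_force: [-1.8, -1.7, 3.1]
gripper_width: 0.0299
gripper_force: 20.0
```

>>> send_rows(steps=[{"dp":[3.1,0,-3.3],"roll":0,"jaw":15},{"dp":[6.5,0,-6.3],"roll":0,"jaw":15},{"dp":[10.1,0,-9.1],"roll":0,"jaw":15},{"dp":[13.9,0,-11.6],"roll":0,"jaw":15}])

```text
time_s: 25.52
tcp_pos: [0.5551, -0.1099, 0.1707]
eef_rot: [179.9, -0.0, -106.3]
contact_force: [6.7, -6.8, -16.3]
gripper_width: 0.03
gripper_force: 20.0
```

```bash
python3 log.py
```

>>> send_rows(steps=[{"dp":[3.9,0,-2.3],"roll":0,"jaw":15},{"dp":[8.0,0,-4.3],"roll":0,"jaw":15},{"dp":[12.2,0,-6.0],"roll":0,"jaw":15},{"dp":[16.5,0,-7.4],"roll":0,"jaw":15}])

```text
time_s: 26.02
tcp_pos: [0.5505, -0.1251, 0.1775]
eef_rot: [179.9, 0.0, -106.3]
contact_force: [7.5, -4.2, -18.3]
gripper_width: 0.0298
gripper_force: 20.0
```

```bash
python3 log.py; python3 an.py|tail -2
```

```text
25.52 th -28.9 r 69.4 Fy -4.6 Fz -16.3 Fx 8.3 tau -0.267 Mx -1.583
26.02 th -14.7 r 69.8 Fy -1.9 Fz -18.3 Fx 8.4 tau -0.194 Mx -0.307
```

>>> send_rows(steps=[{"dp":[2.2,0,-0.6],"roll":0,"jaw":15},{"dp":[4.4,0,-1.1],"roll":0,"jaw":15},{"dp":[4.4,0,-1.1],"roll":0,"jaw":15}])

```text
time_s: 26.4
tcp_pos: [0.5493, -0.1292, 0.1787]
eef_rot: [179.9, 0.0, -106.3]
contact_force: [7.0, -4.1, -17.1]
gripper_width: 0.0299
gripper_force: 20.0
```

>>> send_rows(steps=[{"dp":[0,0,0],"roll":0,"jaw":50},{"dp":[0,0,0],"roll":0,"jaw":50},{"dp":[0,0,0],"roll":0,"jaw":50}])

```text
time_s: 26.78
tcp_pos: [0.5497, -0.1293, 0.1817]
eef_rot: [-180.0, 0.0, -106.2]
contact_force: [0.2, 0.3, 0.2]
gripper_width: 0.0436
gripper_force: 0.0
```

>>> send_rows(steps=[{"dp":[-14,0,4],"roll":0,"jaw":50},{"dp":[-28.3,0,13.8],"roll":0,"jaw":50},{"dp":[-28.3,0,13.8],"roll":0,"jaw":50},{"dp":[-28.3,0,13.8],"roll":0,"jaw":50}])

```text
time_s: 27.28
tcp_pos: [0.5575, -0.1018, 0.1671]
eef_rot: [180.0, -0.0, -106.2]
contact_force: [-0.0, -0.3, 0.3]
gripper_width: 0.0437
gripper_force: 0.0
```

>>> send_rows(newtons=15, steps=[{"dp":[0,0,0],"roll":0,"jaw":15},{"dp":[0,0,0],"roll":0,"jaw":15},{"dp":[0,0,0],"roll":0,"jaw":15},{"dp":[0,0,0],"roll":0,"jaw":15}])

```text
time_s: 27.78
tcp_pos: [0.5574, -0.1024, 0.1675]
eef_rot: [-180.0, -0.0, -106.2]
contact_force: [-0.6, 0.4, 1.1]
gripper_width: 0.0299
gripper_force: 15.0
```

>>> send_rows(steps=[{"dp":[3.6,0,-2.8],"roll":0,"jaw":15},{"dp":[7.3,0,-5.3],"roll":0,"jaw":15}])

```text
time_s: 28.02
tcp_pos: [0.5552, -0.1097, 0.1718]
eef_rot: [180.0, -0.0, -106.2]
contact_force: [4.8, -4.6, -12.0]
gripper_width: 0.0294
gripper_force: 15.0
```

>>> send_rows(steps=[{"dp":[3.9,0,-2.3],"roll":0,"jaw":15},{"dp":[8.0,0,-4.2],"roll":0,"jaw":15}])

```text
time_s: 28.28
tcp_pos: [0.5528, -0.1174, 0.1756]
eef_rot: [179.9, -0.0, -106.3]
contact_force: [5.4, -4.3, -14.0]
gripper_width: 0.0301
gripper_force: 15.0
```

```bash
python3 log.py
```

>>> send_rows(steps=[{"dp":[4.2,0,-1.7],"roll":0,"jaw":15},{"dp":[8.5,0,-3.1],"roll":0,"jaw":15}])

```text
time_s: 28.52
tcp_pos: [0.5505, -0.1253, 0.1784]
eef_rot: [179.9, 0.0, -106.3]
contact_force: [4.4, -2.3, -14.7]
gripper_width: 0.0299
gripper_force: 15.0
```

```bash
python3 log.py
```

>>> send_rows(steps=[{"dp":[4.4,0,-1.1],"roll":0,"jaw":15},{"dp":[8.9,0,-1.9],"roll":0,"jaw":15}])

```text
time_s: 28.78
tcp_pos: [0.548, -0.1335, 0.1804]
eef_rot: [179.9, 0.0, -106.3]
contact_force: [4.7, -0.4, -14.7]
gripper_width: 0.0298
gripper_force: 15.0
```

```bash
python3 log.py
```

>>> send_rows(steps=[{"dp":[4.5,0,-0.5],"roll":0,"jaw":15},{"dp":[9.0,0,-0.6],"roll":0,"jaw":15}])

```text
time_s: 29.02
tcp_pos: [0.5455, -0.142, 0.1816]
eef_rot: [179.9, 0.0, -106.2]
contact_force: [4.3, 2.0, -13.7]
gripper_width: 0.0292
gripper_force: 15.0
```

```bash
python3 log.py
```

>>> send_rows(steps=[{"dp":[4.5,0,0.2],"roll":0,"jaw":15},{"dp":[9.0,0,0.6],"roll":0,"jaw":15}])

```text
time_s: 29.28
tcp_pos: [0.5429, -0.1508, 0.1817]
eef_rot: [180.0, 0.0, -106.2]
contact_force: [1.8, 2.8, -11.2]
gripper_width: 0.0299
gripper_force: 15.0
```

```bash
python3 log.py
```

>>> send_rows(steps=[{"dp":[4.5,0,0.8],"roll":0,"jaw":15},{"dp":[8.9,0,1.9],"roll":0,"jaw":15}])

```text
time_s: 29.52
tcp_pos: [0.5402, -0.1597, 0.1805]
eef_rot: [180.0, -0.0, -106.2]
contact_force: [-1.9, 6.1, -4.2]
gripper_width: 0.0297
gripper_force: 15.0
```

```bash
python3 log.py
```

>>> send_rows(steps=[{"dp":[4.3,0,1.4],"roll":0,"jaw":15},{"dp":[8.5,0,3.1],"roll":0,"jaw":15}])

```text
time_s: 29.78
tcp_pos: [0.5377, -0.1683, 0.1782]
eef_rot: [180.0, -0.0, -106.2]
contact_force: [-4.9, 5.1, 2.8]
gripper_width: 0.0297
gripper_force: 15.0
```

```bash
python3 log.py
```

>>> send_rows(steps=[{"dp":[4.1,0,1.9],"roll":0,"jaw":15},{"dp":[8.0,0,4.2],"roll":0,"jaw":15}])

```text
time_s: 30.02
tcp_pos: [0.5353, -0.1765, 0.1748]
eef_rot: [-180.0, -0.1, -106.2]
contact_force: [-7.1, 3.1, 8.1]
gripper_width: 0.0294
gripper_force: 15.0
```

```bash
python3 log.py; python3 an.py|tail -8
```

```text
28.28 th -21.4 r 70.4 Fy -2.6 Fz -14.0 Fx 6.4 tau -0.187 Mx -0.588
28.52 th -14.3 r 70.6 Fy -1.0 Fz -14.7 Fx 4.8 tau -0.188 Mx -0.033
28.78 th -7.2 r 71.0 Fy 0.9 Fz -14.7 Fx 4.7 tau -0.193 Mx 0.502
29.02 th 0.0 r 71.6 Fy 3.1 Fz -13.7 Fx 3.5 tau -0.219 Mx 1.149
29.28 th 7.3 r 72.3 Fy 3.2 Fz -11.2 Fx 0.9 tau -0.125 Mx 1.665
29.52 th 14.6 r 72.9 Fy 5.3 Fz -4.2 Fx -3.5 tau -0.297 Mx 1.697
29.78 th 21.8 r 73.5 Fy 3.5 Fz 2.8 Fx -6.1 tau -0.315 Mx 1.306
30.02 th 29.0 r 74.1 Fy 1.0 Fz 8.1 Fx -7.7 tau -0.351 Mx 0.432
```

>>> send_rows(steps=[{"dp":[-3.9,0,-2.3],"roll":0,"jaw":15},{"dp":[-8.0,0,-4.2],"roll":0,"jaw":15}])

```text
time_s: 30.28
tcp_pos: [0.5373, -0.1693, 0.1777]
eef_rot: [180.0, -0.2, -106.2]
contact_force: [-3.2, -5.0, -4.0]
gripper_width: 0.0298
gripper_force: 15.0
```

```bash
python3 log.py
```

>>> send_rows(steps=[{"dp":[-4.2,0,-1.7],"roll":0,"jaw":15},{"dp":[-8.5,0,-3.1],"roll":0,"jaw":15}])

```text
time_s: 30.52
tcp_pos: [0.5399, -0.1608, 0.1803]
eef_rot: [179.9, -0.1, -106.2]
contact_force: [-2.2, -4.0, -7.3]
gripper_width: 0.0297
gripper_force: 15.0
```

```bash
python3 log.py
```

>>> send_rows(steps=[{"dp":[-4.4,0,-1.1],"roll":0,"jaw":15},{"dp":[-8.9,0,-1.9],"roll":0,"jaw":15}])

```text
time_s: 30.78
tcp_pos: [0.5424, -0.1522, 0.182]
eef_rot: [179.9, -0.1, -106.2]
contact_force: [-2.0, -5.5, -7.4]
gripper_width: 0.0298
gripper_force: 15.0
```

```bash
python3 log.py
```

>>> send_rows(steps=[{"dp":[-4.5,0,-0.5],"roll":0,"jaw":15},{"dp":[-9.0,0,-0.6],"roll":0,"jaw":15}])

```text
time_s: 31.02
tcp_pos: [0.545, -0.1438, 0.1828]
eef_rot: [179.9, -0.2, -106.2]
contact_force: [-1.9, -6.6, -5.0]
gripper_width: 0.0296
gripper_force: 15.0
```

```bash
python3 log.py
```

>>> send_rows(steps=[{"dp":[-4.5,0,0.2],"roll":0,"jaw":15},{"dp":[-9.0,0,0.6],"roll":0,"jaw":15}])

```text
time_s: 31.28
tcp_pos: [0.5475, -0.1354, 0.1827]
eef_rot: [180.0, -0.2, -106.2]
contact_force: [-3.1, -6.5, -2.1]
gripper_width: 0.0295
gripper_force: 15.0
```

```bash
python3 log.py
```

>>> send_rows(steps=[{"dp":[-4.5,0,0.8],"roll":0,"jaw":15},{"dp":[-8.9,0,1.9],"roll":0,"jaw":15}])

```text
time_s: 31.52
tcp_pos: [0.5501, -0.127, 0.1815]
eef_rot: [180.0, -0.2, -106.2]
contact_force: [-6.0, -4.3, 3.6]
gripper_width: 0.0302
gripper_force: 15.0
```

```bash
python3 log.py
```

>>> send_rows(steps=[{"dp":[-4.3,0,1.4],"roll":0,"jaw":15},{"dp":[-8.5,0,3.1],"roll":0,"jaw":15}])

```text
time_s: 31.78
tcp_pos: [0.5526, -0.1186, 0.1792]
eef_rot: [-180.0, -0.2, -106.2]
contact_force: [-7.4, -2.3, 10.5]
gripper_width: 0.0295
gripper_force: 15.0
```

```bash
python3 log.py
```

>>> send_rows(steps=[{"dp":[-4.1,0,1.9],"roll":0,"jaw":15},{"dp":[-8.0,0,4.2],"roll":0,"jaw":15}])

```text
time_s: 32.02
tcp_pos: [0.5551, -0.1104, 0.1758]
eef_rot: [-179.9, -0.1, -106.2]
contact_force: [-9.9, 1.5, 15.9]
gripper_width: 0.03
gripper_force: 15.0
```

```bash
python3 log.py
```

>>> send_rows(steps=[{"dp":[3.9,0,-2.3],"roll":0,"jaw":15},{"dp":[8.0,0,-4.2],"roll":0,"jaw":15}])

```text
time_s: 32.28
tcp_pos: [0.5532, -0.1167, 0.1782]
eef_rot: [-180.0, 0.0, -106.2]
contact_force: [-2.5, 3.4, -1.5]
gripper_width: 0.0297
gripper_force: 15.0
```

```bash
python3 log.py
```

>>> send_rows(steps=[{"dp":[4.2,0,-1.7],"roll":0,"jaw":15},{"dp":[8.5,0,-3.1],"roll":0,"jaw":15}])

```text
time_s: 32.52
tcp_pos: [0.5507, -0.1251, 0.1805]
eef_rot: [-180.0, 0.0, -106.2]
contact_force: [-2.4, 2.0, -2.5]
gripper_width: 0.0295
gripper_force: 15.0
```

```bash
python3 log.py
```

>>> send_rows(steps=[{"dp":[4.4,0,-1.1],"roll":0,"jaw":15},{"dp":[8.9,0,-1.9],"roll":0,"jaw":15}])

```text
time_s: 32.78
tcp_pos: [0.548, -0.1338, 0.1818]
eef_rot: [180.0, 0.0, -106.2]
contact_force: [-3.0, 3.7, -4.6]
gripper_width: 0.0295
gripper_force: 15.0
```

```bash
python3 log.py
```

>>> send_rows(steps=[{"dp":[4.5,0,-0.5],"roll":0,"jaw":15},{"dp":[9.0,0,-0.6],"roll":0,"jaw":15}])

```text
time_s: 33.02
tcp_pos: [0.5454, -0.1424, 0.1823]
eef_rot: [180.0, 0.0, -106.2]
contact_force: [-3.2, 5.1, -1.6]
gripper_width: 0.03
gripper_force: 15.0
```

```bash
python3 log.py; python3 an.py|tail -12
cat > fit2.py <<'E'
from an import *
S=np.arange(len(D))
d=np.r_[[1]*4,-np.ones(12),np.ones(6),np.ones(6),np.ones(2),np.ones(8),-np.ones(8),np.ones(len(D)-46)]
g=np.r_[[0]*22,[1]*6,[2]*2,[3]*(len(D)-30)]
t=np.radians(th)
def go(k,nm):
    for ex in([],[F[:,1]],[F[:,1],M[:,0]]):
        X=np.c_[-d,np.cos(t),np.sin(t),*ex];c=np.linalg.lstsq(X[k],tau[k],rcond=None)[0];e=tau[k]-X[k]@c
        cov=np.linalg.inv(X[k].T@X[k])*e.var()
        print(nm,len(ex),c.round(3),"sd",np.sqrt(np.diag(cov))[:3].round(3),"rms",e.std().round(3),"G",np.hypot(c[1],c[2]).round(3),"phi",np.degrees(np.arctan2(c[1],c[2])).round(1))
if __name__=="__main__":
    go([i for i in S if g[i]==0 and i not in(4,16)],"first")
    go([i for i in S if g[i]==3 and i not in(38,46)],"last")
E
python3 fit2.py
```

```text
30.28 th 22.8 r 73.5 Fy -5.7 Fz -4.0 Fx -1.7 tau 0.498 Mx -1.975
30.52 th 15.5 r 73.0 Fy -4.5 Fz -7.3 Fx -1.0 tau 0.457 Mx -1.944
30.78 th 8.4 r 72.8 Fy -5.9 Fz -7.4 Fx -0.3 tau 0.501 Mx -2.306
31.02 th 1.5 r 72.9 Fy -6.9 Fz -5.0 Fx 0.0 tau 0.509 Mx -2.656
31.28 th -5.4 r 73.0 Fy -7.1 Fz -2.1 Fx -1.2 tau 0.501 Mx -2.844
31.52 th -12.4 r 73.2 Fy -5.8 Fz 3.6 Fx -4.6 tau 0.471 Mx -2.609
31.78 th -19.5 r 73.5 Fy -4.3 Fz 10.5 Fx -6.5 tau 0.551 Mx -1.840
32.02 th -26.7 r 73.6 Fy -1.3 Fz 15.9 Fx -10.0 tau 0.611 Mx -0.683
32.28 th -21.2 r 73.1 Fy 2.6 Fz -1.5 Fx -3.3 tau -0.216 Mx 1.022
32.52 th -14.1 r 72.6 Fy 1.3 Fz -2.5 Fx -2.9 tau -0.134 Mx 0.963
32.78 th -6.9 r 72.4 Fy 2.7 Fz -4.6 Fx -3.9 tau -0.236 Mx 1.138
33.02 th 0.3 r 72.3 Fy 4.0 Fz -1.6 Fx -4.5 tau -0.291 Mx 1.382
first 0 [0.496 0.032 0.1  ] sd [0.011 0.012 0.025] rms 0.049 G 0.105 phi 17.6
first 1 [0.532 0.05  0.18  0.011] sd [0.014 0.011 0.03 ] rms 0.038 G 0.187 phi 15.4
first 2 [ 0.578  0.021  0.197 -0.06   0.204] sd [0.006 0.004 0.01 ] rms 0.012 G 0.198 phi 6.2
last 0 [ 0.363  0.139 -0.184] sd [0.01  0.011 0.04 ] rms 0.042 G 0.23 phi 142.8
last 1 [ 0.372  0.143 -0.188  0.003] sd [0.02  0.013 0.04 ] rms 0.042 G 0.237 phi 142.7
last 2 [ 0.461  0.174 -0.138 -0.077  0.244] sd [0.011 0.006 0.016] rms 0.016 G 0.222 phi 128.4
```

```bash
cat > stud.py <<'E'
from h import *
def phase(im,n="side",show=False):
    a=np.radians(np.arange(0,360,2));best=None
    g=cv2.cvtColor(im,cv2.COLOR_BGR2GRAY).astype(np.float32)
    v=0
    for rr in(.032,.034,.036):
        P=stand(.5464,-.1423,-16.2,np.c_[np.full_like(a,-.0165),-rr*np.sin(a),.115+rr*np.cos(a)])
        uv=proj(n,P).astype(np.float32);v=v+cv2.remap(g,uv[:,:1],uv[:,1:],cv2.INTER_CUBIC).ravel()/3
    return v
if __name__=="__main__":
    from plant import r
    im=r.capture("side")["image"];cv2.imwrite("pics/n1.png",im)
    for nm in("side0","n1"):
        v=phase(cv2.imread(f"pics/{nm}.png"));print(nm,v[::3].round(0).astype(int).tolist())
E
python3 stud.py
python3 - <<'E'
import cv2,numpy as np
f=lambda im:cv2.convertScaleAbs(cv2.resize(im[155:235,295:345],None,fx=7,fy=7,interpolation=cv2.INTER_CUBIC),alpha=2.5)
cv2.imwrite("pics/w.png",np.hstack([f(cv2.imread("pics/side0.png")),f(cv2.imread("pics/n1.png"))]))
E
```

```text
side0 [15, 13, 20, 29, 38, 45, 48, 45, 35, 25, 22, 20, 19, 40, 91, 145, 171, 162, 147, 127, 111, 104, 97, 88, 74, 62, 50, 34, 22, 16, 11, 12, 17, 28, 39, 50, 55, 53, 47, 39, 29, 21, 20, 14, 14, 38, 53, 60, 50, 24, 12, 20, 15, 9, 22, 38, 50, 55, 48, 30]
n1 [46, 35, 24, 16, 15, 21, 32, 40, 44, 45, 35, 23, 17, 19, 46, 75, 89, 88, 87, 84, 81, 80, 80, 81, 73, 51, 39, 45, 46, 45, 31, 18, 12, 11, 15, 22, 31, 42, 47, 48, 43, 35, 22, 10, 10, 13, 8, 22, 44, 47, 45, 29, 13, 4, 19, 16, 14, 29, 40, 48]
```

View pics/w.png

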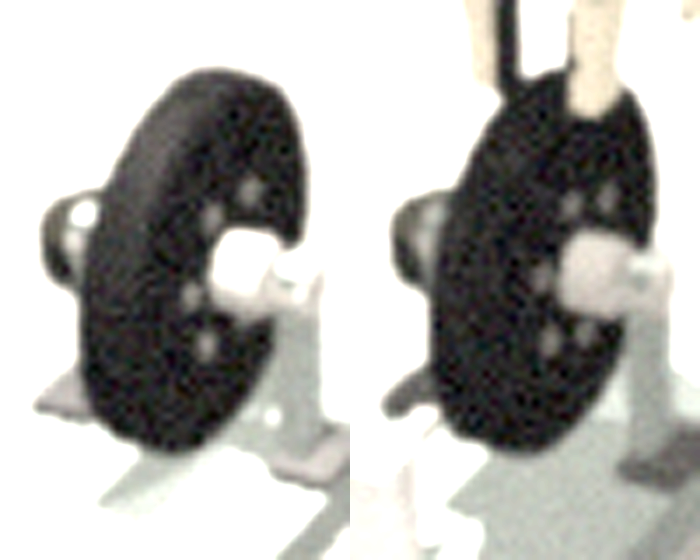

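The enlarged wheel shows its studs (left initial, right now). The stud phase moved about 14° modulo 60°, so the real turn is about 133°; the pads crept. All fits agree that the slug started about 5° past the top and is now near 138°, so about 42° more is needed. I'll regrip more firmly and turn.

>>> send_rows(steps=[{"dp":[0,0,0],"roll":0,"jaw":50},{"dp":[0,0,0],"roll":0,"jaw":50},{"dp":[0,0,0],"roll":0,"jaw":50}])

```text
time_s: 33.45
tcp_pos: [0.5465, -0.1424, 0.1829]
eef_rot: [-179.9, -0.0, -106.2]
contact_force: [0.4, 0.2, 0.0]
gripper_width: 0.0433
gripper_force: 0.0
```

```bash
cat > ang.py <<'E'
from stud import *
from plant import r
def ph(v):
    a=np.arange(0,360,2);m=(a<75)|(a>160)
    m&=~((a>66)&(a<170))
    w=v-cv2.GaussianBlur(np.r_[v,v,v].reshape(1,-1),(0,0),15).ravel()[180:360]
    w=np.clip(w,-20,20)
    sc=[(w*m*np.cos(6*np.radians(a-s))).sum() for s in range(60)]
    return int(np.argmax(sc)),round(float(max(sc)))
print("ref",ph(phase(cv2.imread("pics/side0.png"))),"now",[ph(phase(r.capture("side")["image"])) for _ in range(2)])
E
python3 ang.py
```

```text
ref (37, 1121) now [(53, 884), (53, 864)]
```

>>> send_rows(steps=[{"dp":[-20,0,2],"roll":0,"jaw":50},{"dp":[-41.8,0,15.2],"roll":0,"jaw":50},{"dp":[-41.8,0,15.2],"roll":0,"jaw":50},{"dp":[-41.8,0,15.2],"roll":0,"jaw":50}])

```text
time_s: 34.05
tcp_pos: [0.5575, -0.1014, 0.1667]
eef_rot: [180.0, -0.0, -106.1]
contact_force: [0.0, -0.3, 0.2]
gripper_width: 0.0438
gripper_force: 0.0
```

>>> send_rows(newtons=35, steps=[{"dp":[0,0,0],"roll":0,"jaw":15},{"dp":[0,0,0],"roll":0,"jaw":15},{"dp":[0,0,0],"roll":0,"jaw":15},{"dp":[0,0,0],"roll":0,"jaw":15}])

```text
time_s: 34.55
tcp_pos: [0.5574, -0.1023, 0.1674]
eef_rot: [-180.0, 0.0, -106.2]
contact_force: [-0.6, 0.3, 0.9]
gripper_width: 0.0293
gripper_force: 35.0
```

>>> send_rows(steps=[{"dp":[3.6,0,-2.8],"roll":0,"jaw":15},{"dp":[7.3,0,-5.3],"roll":0,"jaw":15},{"dp":[11.3,0,-7.6],"roll":0,"jaw":15},{"dp":[15.3,0,-9.6],"roll":0,"jaw":15},{"dp":[19.6,0,-11.3],"roll":0,"jaw":15}])

```text
time_s: 35.17
tcp_pos: [0.5517, -0.121, 0.1762]
eef_rot: [179.9, 0.0, -106.3]
contact_force: [8.5, -2.1, -21.8]
gripper_width: 0.0296
gripper_force: 35.0
```

>>> send_rows(steps=[{"dp":[4.3,0,-1.4],"roll":0,"jaw":15},{"dp":[8.7,0,-2.5],"roll":0,"jaw":15},{"dp":[13.2,0,-3.3],"roll":0,"jaw":15},{"dp":[17.7,0,-3.8],"roll":0,"jaw":15},{"dp":[22.2,0,-3.9],"roll":0,"jaw":15}])

```text
time_s: 35.8
tcp_pos: [0.5457, -0.1411, 0.1801]
eef_rot: [179.9, 0.1, -106.3]
contact_force: [7.6, 4.7, -18.0]
gripper_width: 0.0296
gripper_force: 35.0
```

```bash
python3 ang.py
```

```text
ref (37, 1121) now [(23, 1113), (24, 1094)]
```

>>> send_rows(newtons=20, steps=[{"dp":[4.5,0,0.2],"roll":0,"jaw":15},{"dp":[9.0,0,0.6],"roll":0,"jaw":15}])

```text
time_s: 36.15
tcp_pos: [0.5432, -0.1498, 0.1802]
eef_rot: [179.9, 0.1, -106.2]
contact_force: [3.9, 5.4, -11.9]
gripper_width: 0.0297
gripper_force: 20.0
```

```bash
mv log.jsonl log1.jsonl; python3 log.py
```

>>> send_rows(steps=[{"dp":[4.5,0,0.8],"roll":0,"jaw":15},{"dp":[8.9,0,1.9],"roll":0,"jaw":15}])

```text
time_s: 36.4
tcp_pos: [0.5406, -0.1584, 0.1791]
eef_rot: [179.9, 0.1, -106.2]
contact_force: [1.6, 7.0, -5.2]
gripper_width: 0.0298
gripper_force: 20.0
```

```bash
python3 log.py
```

>>> send_rows(steps=[{"dp":[4.3,0,1.4],"roll":0,"jaw":15},{"dp":[8.5,0,3.1],"roll":0,"jaw":15}])

```text
time_s: 36.65
tcp_pos: [0.5381, -0.1668, 0.1769]
eef_rot: [179.9, 0.1, -106.2]
contact_force: [-1.8, 5.7, 1.4]
gripper_width: 0.0299
gripper_force: 20.0
```

```bash
python3 log.py; python3 ang.py
```

```text
ref (37, 1121) now [(38, 1055), (40, 1049)]
```

>>> send_rows(steps=[{"dp":[-4.2,0,-1.7],"roll":0,"jaw":15},{"dp":[-8.5,0,-3.1],"roll":0,"jaw":15}])

```text
time_s: 37.0
tcp_pos: [0.5401, -0.1598, 0.1792]
eef_rot: [179.9, -0.1, -106.2]
contact_force: [1.7, -3.3, -12.3]
gripper_width: 0.0297
gripper_force: 20.0
```

```bash
python3 log.py
```

>>> send_rows(steps=[{"dp":[-4.4,0,-1.1],"roll":0,"jaw":15},{"dp":[-8.9,0,-1.9],"roll":0,"jaw":15}])

```text
time_s: 37.25
tcp_pos: [0.5428, -0.1508, 0.1812]
eef_rot: [179.9, -0.0, -106.2]
contact_force: [0.8, -3.7, -14.7]
gripper_width: 0.0295
gripper_force: 20.0
```

```bash
python3 log.py
```

>>> send_rows(steps=[{"dp":[-4.5,0,-0.5],"roll":0,"jaw":15},{"dp":[-9.0,0,-0.6],"roll":0,"jaw":15}])

```text
time_s: 37.5
tcp_pos: [0.5454, -0.1424, 0.1822]
eef_rot: [179.9, -0.1, -106.2]
contact_force: [1.8, -6.1, -11.7]
gripper_width: 0.0296
gripper_force: 20.0
```

```bash
python3 log.py
```

>>> send_rows(steps=[{"dp":[-4.5,0,0.2],"roll":0,"jaw":15},{"dp":[-9.0,0,0.6],"roll":0,"jaw":15}])

```text
time_s: 37.75
tcp_pos: [0.5479, -0.1342, 0.1822]
eef_rot: [180.0, -0.1, -106.2]
contact_force: [0.2, -7.8, -8.1]
gripper_width: 0.0296
gripper_force: 20.0
```

```bash
python3 log.py
```

>>> send_rows(steps=[{"dp":[-4.5,0,0.8],"roll":0,"jaw":15},{"dp":[-8.9,0,1.9],"roll":0,"jaw":15}])

```text
time_s: 38.0
tcp_pos: [0.5504, -0.1259, 0.1811]
eef_rot: [180.0, -0.1, -106.2]
contact_force: [-3.5, -6.6, -0.2]
gripper_width: 0.0296
gripper_force: 20.0
```

```bash
python3 log.py
```

>>> send_rows(steps=[{"dp":[-4.3,0,1.4],"roll":0,"jaw":15},{"dp":[-8.5,0,3.1],"roll":0,"jaw":15}])

```text
time_s: 38.25
tcp_pos: [0.5529, -0.1176, 0.1791]
eef_rot: [-180.0, -0.1, -106.2]
contact_force: [-6.8, -3.7, 6.7]
gripper_width: 0.0299
gripper_force: 20.0
```

```bash
python3 log.py; python3 ang.py
```

```text
ref (37, 1121) now [(6, 954), (6, 936)]
```

>>> send_rows(steps=[{"dp":[4.2,0,-1.7],"roll":0,"jaw":15},{"dp":[8.5,0,-3.1],"roll":0,"jaw":15}])

```text
time_s: 38.6
tcp_pos: [0.551, -0.124, 0.1808]
eef_rot: [-180.0, 0.1, -106.2]
contact_force: [-2.6, 4.8, -1.3]
gripper_width: 0.0297
gripper_force: 20.0
```

```bash
python3 log.py
```

>>> send_rows(steps=[{"dp":[4.4,0,-1.1],"roll":0,"jaw":15},{"dp":[8.9,0,-1.9],"roll":0,"jaw":15}])

```text
time_s: 38.85
tcp_pos: [0.5484, -0.1325, 0.1822]
eef_rot: [-180.0, 0.1, -106.2]
contact_force: [-2.1, 5.5, -4.6]
gripper_width: 0.0293
gripper_force: 20.0
```

```bash
python3 log.py
```

>>> send_rows(steps=[{"dp":[4.5,0,-0.5],"roll":0,"jaw":15},{"dp":[9.0,0,-0.6],"roll":0,"jaw":15}])

```text
time_s: 39.1
tcp_pos: [0.5458, -0.1411, 0.1827]
eef_rot: [180.0, 0.1, -106.2]
contact_force: [-1.9, 5.5, -2.0]
gripper_width: 0.0297
gripper_force: 20.0
```

```bash
python3 log.py
```

>>> send_rows(steps=[{"dp":[4.5,0,0.2],"roll":0,"jaw":15},{"dp":[9.0,0,0.6],"roll":0,"jaw":15}])

```text
time_s: 39.35
tcp_pos: [0.5433, -0.1497, 0.1823]
eef_rot: [180.0, 0.1, -106.2]
contact_force: [-3.6, 6.8, -0.5]
gripper_width: 0.0291
gripper_force: 20.0
```

```bash
python3 log.py; python3 ang.py; python3 an.py
python3 - <<'E'
import sys;sys.path.insert(0,".")
from an import *
d=np.r_[[1]*3,[-1]*6,[1]*4]
t=np.radians(th);k=[i for i in range(13) if i not in(3,9)]
for ex in([],[F[:,1]],[F[:,1],M[:,0]]):
    X=np.c_[-d,np.ones(13),np.sin(t),*ex];c=np.linalg.lstsq(X[k],tau[k],rcond=None)[0];e=tau[k]-X[k]@c
    print(c.round(3),np.sqrt(np.diag(np.linalg.inv(X[k].T@X[k]))*e.var())[:3].round(3),e.std().round(3))
E
```

```text
ref (37, 1121) now [(28, 1081), (28, 1088)]
36.15 th 6.6 r 70.7 Fy 6.3 Fz -11.9 Fx 2.3 tau -0.342 Mx 2.538
36.4 th 13.9 r 71.2 Fy 7.2 Fz -5.2 Fx -0.4 tau -0.407 Mx 2.657
36.65 th 21.2 r 71.7 Fy 4.9 Fz 1.4 Fx -3.3 tau -0.366 Mx 2.363
37.0 th 15.0 r 71.6 Fy -2.7 Fz -12.3 Fx 2.5 tau 0.415 Mx -1.238
37.25 th 7.4 r 71.8 Fy -3.4 Fz -14.7 Fx 1.8 tau 0.374 Mx -1.651
37.5 th 0.3 r 72.2 Fy -5.4 Fz -11.7 Fx 3.5 tau 0.393 Mx -2.373
37.75 th -6.5 r 72.6 Fy -7.4 Fz -8.1 Fx 2.4 tau 0.466 Mx -2.784
38.0 th -13.3 r 73.1 Fy -7.3 Fz -0.2 Fx -1.5 tau 0.517 Mx -2.678
38.25 th -20.3 r 73.6 Fy -5.4 Fz 6.7 Fx -5.5 tau 0.546 Mx -2.110
38.6 th -14.9 r 73.2 Fy 3.9 Fz -1.3 Fx -3.8 tau -0.302 Mx 1.759
38.85 th -7.9 r 72.8 Fy 4.8 Fz -4.6 Fx -3.5 tau -0.389 Mx 1.766
39.1 th -0.8 r 72.7 Fy 4.8 Fz -2.0 Fx -3.3 tau -0.348 Mx 2.068
39.35 th 6.3 r 72.7 Fy 5.6 Fz -0.5 Fx -5.3 tau -0.399 Mx 2.222
[ 0.396  0.042 -0.192] [0.014 0.011 0.068] 0.037
[ 0.333  0.041 -0.149 -0.012] [0.055 0.011 0.074] 0.035
[ 0.558  0.041 -0.242 -0.076  0.261] [0.029 0.003 0.026] 0.011
```

>>> send_rows(steps=[{"dp":[3.4,0,0.5],"roll":0,"jaw":15},{"dp":[6.7,0,1.3],"roll":0,"jaw":15},{"dp":[6.7,0,1.3],"roll":0,"jaw":15},{"dp":[6.7,0,1.3],"roll":0,"jaw":15}])

```text
time_s: 39.95
tcp_pos: [0.5412, -0.1565, 0.1813]
eef_rot: [180.0, 0.1, -106.2]
contact_force: [-4.4, 5.1, 0.1]
gripper_width: 0.0293
gripper_force: 20.0
```

```bash
python3 ang.py
```

```text
ref (37, 1121) now [(33, 1144), (33, 1104)]
```

>>> send_rows(newtons=40, steps=[{"dp":[0,0,0],"roll":0,"jaw":15},{"dp":[0,0,0],"roll":0,"jaw":15},{"dp":[0,0,0],"roll":0,"jaw":15},{"dp":[0,0,0],"roll":0,"jaw":15},{"dp":[0,0,0],"roll":0,"jaw":15}])

```text
time_s: 40.67
tcp_pos: [0.5412, -0.1565, 0.1813]
eef_rot: [180.0, 0.1, -106.2]
contact_force: [-4.2, 5.1, 1.6]
gripper_width: 0.029
gripper_force: 40.0
```

```bash
python3 ang.py
python3 - <<'E'
from plant import r
import cv2
c=r.capture("side")["image"]
cv2.imwrite("pics/f.png",cv2.convertScaleAbs(cv2.resize(c[140:290,220:380],None,fx=4,fy=4),alpha=1.3))
E
```

```text
ref (37, 1121) now [(32, 1138), (33, 1108)]
```

View pics/f.png

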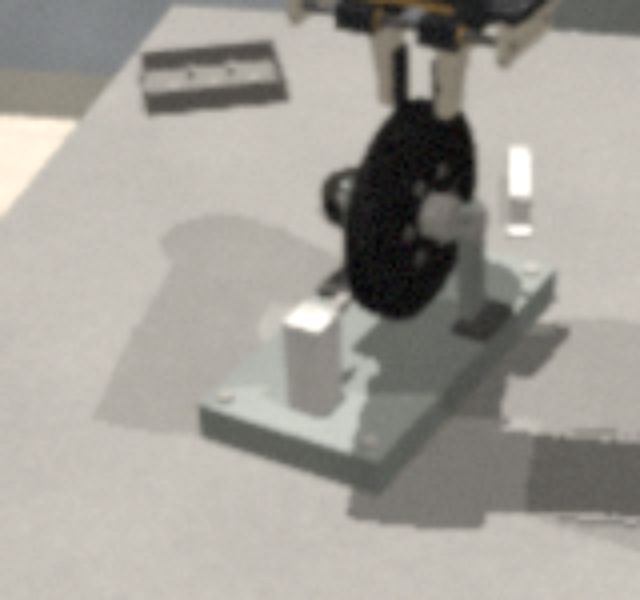

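The post is seated upright at (313,370) with its pointer towards the wheel. The fingers grip the wheel's rim at (425,95), and the wheel is still at the target stud phase (33). Handing in.

```bash
python3 -c "
from plant import r
print(r.close_job())"
```

```text
the job is handed in; nothing more can be done
None
```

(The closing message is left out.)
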